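Seat the reference rod in the reader's V cradle and hold it pressed for the reading

ROBOT

A 6-joint arm with a two-finger parallel gripper is mounted at the origin on the work surface. World frame = base frame: x ahead of the robot, y to its left, z up, the work surface at z = 0. Lengths are in mm, angles in rad, forces in N, time in s.
With the tool pointing down it reaches from about 400 to 825 mm from the base axis. Payload 7 kg.
Tool frame: the origin (TCP) lies at the centre of the arm's flange, where the gripper is bolted on; the fingertips stand 173 mm ahead of it and the grasp point (between the pads) lies 155 mm ahead of it (manip.nose_length is the distance from the TCP to the fingertips, in mm); x points along the fingers, y is the direction in which the jaws open and shut, and the axes are right-handed (so a half turn about x gives the same grasp; the last joint's range is limited). The gripper opens to 85 mm and grips with 20 to 120 N. Pads are 22 mm wide; open, the fingers measure 114 mm over their backs; the gripper's body (76 mm by 85 mm) begins 54 mm behind the grasp point. The pads swing forward as they close: fully open they stand 13 mm farther back than shut.
Start: joints at [-0.872, 0.359, 0.012, 0, -1.224, -0.288], TCP at [269.529, -618.83, 404.702] pointing down, gripper open.
Joint ranges: [-3.07, 3.07], [-1.43, 2.12], [-1.02, 1.25], [-3.03, 1.67], [-3.05, -0], [-3.03, 3.03]. Speed limits (rad/s): [2.39, 2.39, 3.01, 3.14, 3.14, 3.14].

INTERFACE

Orientations are given as [roll, pitch, yaw] about the fixed x, y, z axes, in that order (R = Rz(yaw) Ry(pitch) Rx(roll)).
In Python, from station import manip, snapshot, job_done gives the robot as it stands.
- The arm moves only by the tool servo_tool, never from a script. Its argument "rows" is a list of rows, each an object of numbers: "dx", "dy", "dz": the shift along the tool's x, y, z in units of 25 mm (1.0 is 25 mm); "ax", "ay", "az": the turn, a rotation vector about the tool's x, y, z in units of 5 degrees (1.0 is 5 degrees); "grip": the opening, from 0 (shut) to 1 (fully open). In form: [{"dx": .., "dy": .., "dz": .., "ax": .., "ay": .., "az": .., "grip": ..}, ...]. A call has 1 to 10 rows; each row shifts and turns the commanded pose from where the row before left it, along the tool's axes as they then stand; what a row does not reach is not made up. A row lasts 1/12 s, in which the tool goes at most 41.7 mm and 7.16 degrees, less where a joint would pass 70% of its speed; a pose out of reach is approached as far as the arm can. A call is refused whole if a number of a shift passes 1 or a number of a turn 1, either way. A call with a gripper value outside its range is refused whole. The fingers move at their own pace and stop on an object; the grip force is fixed at half the most. Time passes only in rows, so rows that do not move let the fingers close. It gives the time, the measured TCP pose, the force and the opening at its end, in the units of the state.
- manip.observe(): the state, without advancing time (a new reading comes with each control period).
- snapshot(name): name is "scene" or "side" or "wrist"; returns a dict with "image" (384x512x3 uint8, blue, green, red), "intrinsics" (3x3 intrinsics, pixels), "extrinsics" (4x4, takes a point from camera to world coordinates). Camera axes: x right, y down, z forward; pixel columns grow to the right and rows downward; lengths in mm; the calibration is good to about 2 mm. A picture is of the moment at which its call begins. There is no depth.
- job_done(): hands the job in, once; it reports no verdict.
The state is a dict: "clock": time; "joint_pos": joint angles; "qvel": joint speeds; "effort": joint torques, N m; "eef_pos": TCP position; "eef_rot": TCP orientation; "force": force on the tool from outside, world axes, zero at the start; "torque": the same for the moment, N m; "grip_width": finger opening in mm.
Only numpy, scipy, OpenCV 4.12 (cv2) and the standard library are available. Lean on these libraries where they do the work, as an engineer would, in place of code of your own. Each camera call takes 0.05 s, during which the arm holds its last target.

TASK

Take the amber reference rod with the green cap out of the lime rest and lay it centred in the V-shaped cradle of the white optical reader, green cap at the end away from the reader's console. Keep it in the gripper and press it gently straight down, so that it bears on both flanks of the V and the sprung cradle sinks about half of its travel without bottoming, and finish while still holding it pressed like that. Leave the blue-capped rod, tip box, jar and pen box where they are.

Things in the scene. Friction and masses are not known exactly. Their poses are not given: they have to be found in the camera images.
- rod_center (a point): Centre of the rod to use: rigid amber cylinder, 26 mm in diameter, 120 mm long, about 130 g, the last 24 mm of one end a green cap of the same diameter. Point on the axis, half-way along; x runs along the rod to the green cap; y and z turn as it rolls. It starts level in one groove of the rest, axis 38 mm above the table; grip it across its middle from above.
- rod_cap (a point): Middle of the green cap, on the rod's axis, 48 mm from the rod's centre.
- rod: The same green-capped rod as a body (origin and axes as rod_center).
- spare_center (a point): Centre of the blue-capped rod, a bystander alike in size, lying in the other groove of the rest. Leave it.
- rest: Fixed lime-green rest, base plate 130 x 170 x 8 mm, origin in the middle of its underside. Two V grooves run along its x at y = -50 and +50 mm, each made of two V supports 14 mm long at x = -42 and +42 mm, tops 34 mm above the table. Between them (x within 35 mm) there is only the base plate, 30 mm below a rod's axis, so fingers can straddle the middle of a rod.
- reader: Fixed white optical reader, origin on the table under the cradle's centre, x along the cradle away from the console. Base plate 22 mm high, x from -150 to +85 mm, y within 65 mm. The console, 95 mm high with a dark screen on top and a round window towards the cradle, fills x from -150 to -95 mm.
- cradle_v (a point): Where the rod's centre must come: on the axis of a seated rod, half-way along the V; 77 mm above the table, moves down with the cradle. x along the V, away from the console. Two 90 degree V supports, 16 mm long, dark steel flanks, at x = -40 and +40 mm, tops level with this point, mouth 38 mm wide. Between them (x within 32 mm) fingers have room down to a plate 32 mm below this point.
- cradle (a joint): How far the sprung cradle is pushed down, m: 0 up (at rest, also with a rod merely laid in it), 0.010 bottomed on its stop. It begins to move at about 4 N and needs 0.8 N more for each mm: about 8 N at half travel, the rod's weight included. It springs back up when let go. The cradle also floats on soft springs, up to 5 mm sideways and 0.1 rad about the vertical, so the V centres itself under a rod that comes down slightly off.
- tip_box: Loose purple box with a pale lid, 85 x 120 x 73 mm, a bystander. Origin under its centre.
- jar: Loose jar with a red lid, 60 mm in diameter, 70 mm high, a bystander. Origin under its centre.
- pen_box: Loose white box, 70 x 100 x 50 mm, with pens standing up to 93 mm, a bystander. Origin under its centre.
Things that resemble listed ones, but are neither listed nor needed, are in the scene too. Leave any yellow look-alike of the rod alone. Several things have the shape of the rest; the one meant has the colours described above.

How it is judged:
By the outcome, as a careful person would: the job done as asked, in the order asked, and still so for the second after the job is handed in, while the arm keeps its last pose, push and grip.
It also fails if it takes over 40 s, if anything falls off the work surface, if the arm or the gripper's body presses on something with over 40 N, if the wrist force passes 120 N, or if a joint passes its speed limit or range.

## Working session

There is one attempt and no reset: what is moved stays moved. The work goes in short steps, Python scripts to look and compute and a tool call to move; the robot and the scene stay as the last step left them, time stands still between calls to the robot, and variables do not carry over. Pictures are saved under pics/ and viewed, and the job is handed in when it is done.

Besides the shell and the picture viewer there is one more tool, called after "Emit:" by a JSON object that holds its "method" and its "body". servo_tool: Moves the arm, as the interface text tells. Its arguments: {"type":"object","properties":{"rows":{"type":"array","items":{"type":"object","properties":{"dx":{"type":"number"},"dy":{"type":"number"},"dz":{"type":"number"},"ax":{"type":"number"},"ay":{"type":"number"},"az":{"type":"number"},"grip":{"type":"number"}}}}},"required":["rows"]}

```bash
mkdir -p pics; ls
python3 - <<'E'
from station import manip, snapshot
import cv2, json, numpy as np, pickle
o=manip.observe(); print(o)
for n in ["scene","side","wrist"]:
    s=snapshot(n); pickle.dump(s,open(f"{n}0.pkl","wb")); cv2.imwrite(f"pics/{n}0.png",s["image"])
    print(n,s["intrinsics"].tolist() if hasattr(s["intrinsics"],'tolist') else s["intrinsics"],np.round(s["extrinsics"],3).tolist())
E
```

```text
pics
{'clock': 0.0, 'joint_pos': array([-8.71898807e-01,  3.59351085e-01,  1.10872179e-02, -3.70549070e-04,
       -1.22413366e+00, -2.88093249e-01]), 'qvel': array([ 0.00082332, -0.00174473,  0.00040731, -0.00099286, -0.00173769,
        0.00024037]), 'effort': array([ 1.70130599e-03, -5.83323669e+01,  2.93435597e+01,  6.93687066e+00,
       -5.78694147e-03, -1.60424207e-05]), 'eef_pos': array([ 269.47511522, -618.6564554 ,  403.79528719]), 'eef_rot': array([1.64470249, 1.56915766, 2.05538058]), 'force': array([ 0.04838558, -0.0545578 , -0.25581312]), 'torque': array([ 0.01867908,  0.02092064, -0.05918197]), 'grip_width': 85.37746893811196}
scene [[357.83936409902356, 0.0, 256.13436714102846], [0.0, 357.83936409902356, 188.79184545245403], [0.0, 0.0, 1.0]] [[-0.56, 0.504, -0.658, 1147.662], [0.828, 0.357, -0.432, 354.968], [0.017, -0.787, -0.617, 636.012], [0.0, 0.0, 0.0, 1.0]]
side [[427.0271759700625, 0.0, 253.08235136240984], [0.0, 427.0271759700625, 192.11726306121892], [0.0, 0.0, 1.0]] [[0.908, -0.227, 0.353, 110.91], [-0.419, -0.462, 0.782, -1001.208], [-0.015, -0.857, -0.514, 715.249], [0.0, 0.0, 0.0, 1.0]]
wrist [[321.31816386821515, 0.0, 256.7914190962693], [0.0, 321.31816386821515, 191.47243950042014], [0.0, 0.0, 1.0]] [[-0.399, 0.882, 0.252, 205.226], [0.917, 0.383, 0.111, -644.883], [0.001, 0.276, -0.961, 372.374], [0.0, 0.0, 0.0, 1.0]]
```

View pics/scene0.png

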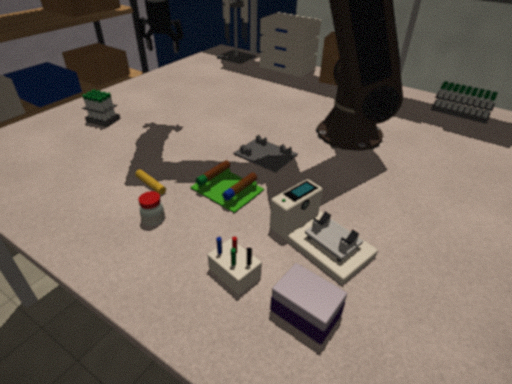

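View pics/side0.png

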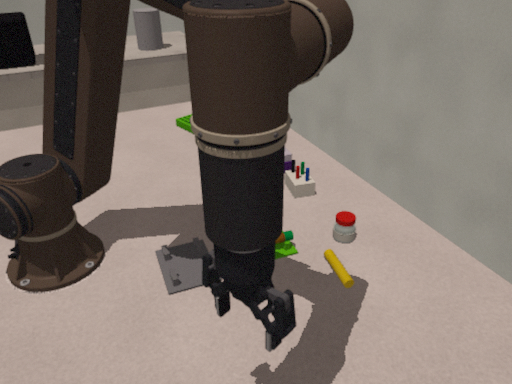

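View pics/wrist0.png

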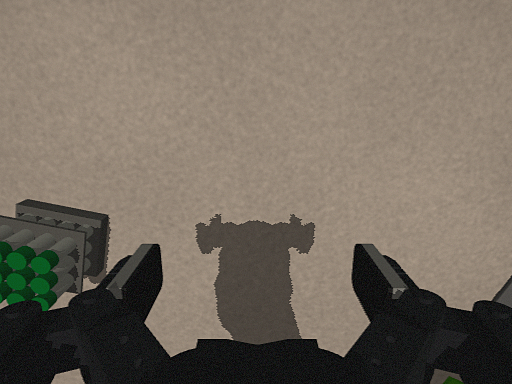

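Scene picture: the lime rest is at (228,188), with a green-capped rod at about (213,174) and a blue-capped one at (241,186). The reader is at (325,230), console at (297,205).

Things that could be taken for the rod: green-capped amber rod (213,174), blue-capped rod (241,186), bare yellow rod (150,181), and the green-capped rack on the left (98,105). Things that could be taken for the rest: grey rest (265,152). I choose the rod at (213,174) in the lime rest and will check it in a crop.

Run:
```python
import cv2,pickle
im=pickle.load(open("scene0.pkl","rb"))["image"]
cv2.imwrite("pics/c1.png",cv2.resize(im[145:225,170:280],None,fx=7,fy=7,interpolation=cv2.INTER_CUBIC))
cv2.imwrite("pics/c2.png",cv2.resize(im[170:285,260:385],None,fx=5,fy=5,interpolation=cv2.INTER_CUBIC))
```

```text
(no output)
```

View pics/c1.png

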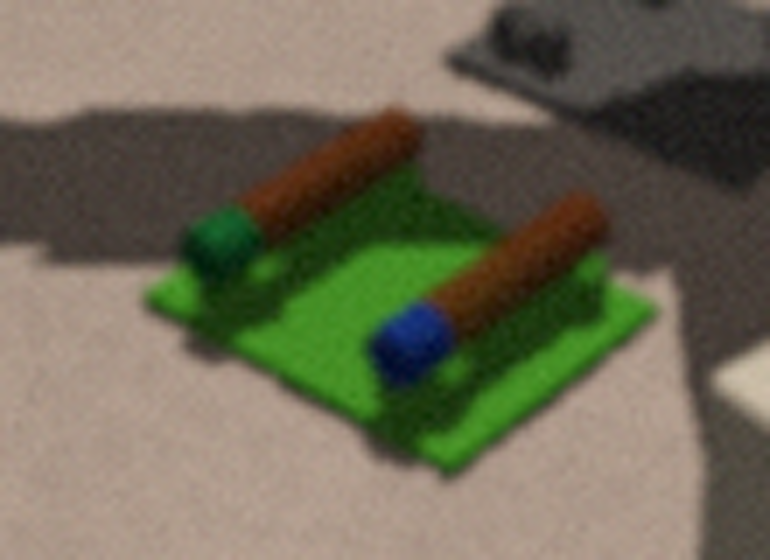

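View pics/c2.png

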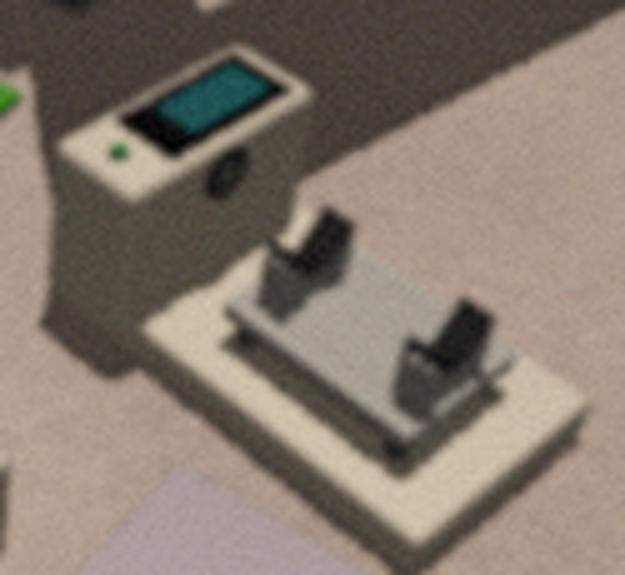

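```bash
cat > h.py <<'E'
import numpy as np,cv2,pickle
from scipy.optimize import least_squares
def proj(s,P):
    E=np.linalg.inv(np.array(s["extrinsics"])); P=np.atleast_2d(P).astype(float)
    q=P@E[:3,:3].T+E[:3,3]; q=q@np.array(s["intrinsics"]).T; return q[:,:2]/q[:,2:]
def wpt(L,p):
    c,s=np.cos(p[2]),np.sin(p[2]); L=np.atleast_2d(L).astype(float)
    return np.c_[c*L[:,0]-s*L[:,1]+p[0], s*L[:,0]+c*L[:,1]+p[1], L[:,2]]
def ray(s,uv,z):
    E=np.array(s["extrinsics"]); d=E[:3,:3]@np.linalg.solve(np.array(s["intrinsics"]),[uv[0],uv[1],1]); return E[:3,3]+d*(z-E[2,3])/d[2]
def fit(s,L,uv,p0):
    r=least_squares(lambda p:(proj(s,wpt(L,p))-uv).ravel(),p0,x_scale=[10,10,.1]); return r.x,r.fun.reshape(-1,2)
E
python3 - <<'E'
from h import *
s=pickle.load(open("scene0.pkl","rb"))
a=lambda pts,k,o: np.array(pts,float)/k+o
r=a([(145,295),(450,468),(655,306)],7,(170,145))
for q in r: print(ray(s,q,8))
rod=a([(215,250),(408,135)],7,(170,145)); sp=a([(402,350),(595,218)],7,(170,145))
g=[ray(s,q,38) for q in rod]; b=[ray(s,q,38) for q in sp]; print(g,b)
C=[(415,545),(587,403),(143,325)]; 
for q in a(C,5,(260,170)): print('rd',ray(s,q,22))
T=[(60,148),(135,202),(313,93),(238,43)]
for q in a(T,5,(260,170)): print('top',ray(s,q,95))
E
```

```text
[ 579.48568266 -241.41537331    8.        ]
[592.5507586 -76.917192    8.       ]
[465.59276342 -67.96633898   8.        ]
[array([ 568.94887814, -210.07236477,   38.        ]), array([ 460.34283812, -197.25691215,   38.        ])] [array([ 576.03132674, -111.11638172,   38.        ]), array([463.79913283, -99.23699974,  38.        ])]
rd [643.03960981 248.01453186  22.        ]
rd [522.66945607 281.02401083  22.        ]
rd [596.61599018  88.58798737  22.        ]
top [583.49854184  29.69004337  95.        ]
top [596.35596022  78.1100647   95.        ]
top [475.55768284 109.24031104  95.        ]
top [459.98551981  59.57760161  95.        ]
```

Run:
```python
from h import *
s=pickle.load(open("scene0.pkl","rb"))
a=lambda pts,k,o: np.array(pts,float)/k+o
r=np.vstack([a([(145,295),(450,468),(655,306)],7,(170,145)),a([(215,250),(408,135),(402,350),(595,218)],7,(170,145))])
L=[(65,-85,8),(65,85,8),(-65,85,8),(60,-50,38),(-60,-50,38),(60,50,38),(-60,50,38)]
p,f=fit(s,L,r,[525,-155,-.07]); print(p,f.round(2).tolist()); print('rod',wpt([(0,-50,38)],p))
C=np.vstack([a([(415,545),(587,403)],5,(260,170)),a([(60,148),(135,202),(313,93),(238,43)],5,(260,170))])
L2=[(85,-65,22),(85,65,22),(-150,-65,95),(-95,-65,95),(-95,65,95),(-150,65,95)]
q,f=fit(s,L2,C,[560,170,1.3]); print(q,f.round(2).tolist())
pickle.dump((p,q),open("fit.pkl","wb"))
im=s["image"].copy(); S=4
im=cv2.resize(im[140:290,180:380],None,fx=S,fy=S,interpolation=cv2.INTER_CUBIC)
def line(P,pp,c):
    u=(proj(s,wpt(P,pp))+.5-[180,140])*S
    cv2.polylines(im,[u.round().astype(int)],True,c,1)
for y in(-50,50): line([(60,y,38),(-60,y,38)],p,(255,255,0))
line([(65,-85,8),(65,85,8),(-65,85,8),(-65,-85,8)],p,(0,0,255))
line([(85,-65,22),(85,65,22),(-95,65,22),(-95,-65,22)],q,(0,0,255))
line([(-150,-65,95),(-95,-65,95),(-95,65,95),(-150,65,95)],q,(0,0,255))
for x in(-48,-32,32,48): line([(x,-19,77),(x,0,58),(x,19,77)],q,(0,255,0))
cv2.imwrite("pics/ov.png",im)
```

```text
[ 5.18714633e+02 -1.55090191e+02 -8.14765403e-02] [[-0.27, -0.97], [0.87, -0.26], [1.76, -0.48], [-1.24, 1.0], [0.39, -1.15], [-1.23, 1.42], [-0.17, -0.27]]
rod [[ 514.64531158 -204.92432199   38.        ]]
[559.93808434 185.08239277   1.30303785] [[0.42, 1.06], [1.8, -0.18], [-2.18, -1.13], [-0.95, -0.04], [1.13, -0.5], [-0.24, -0.72]]
```

View pics/ov.png

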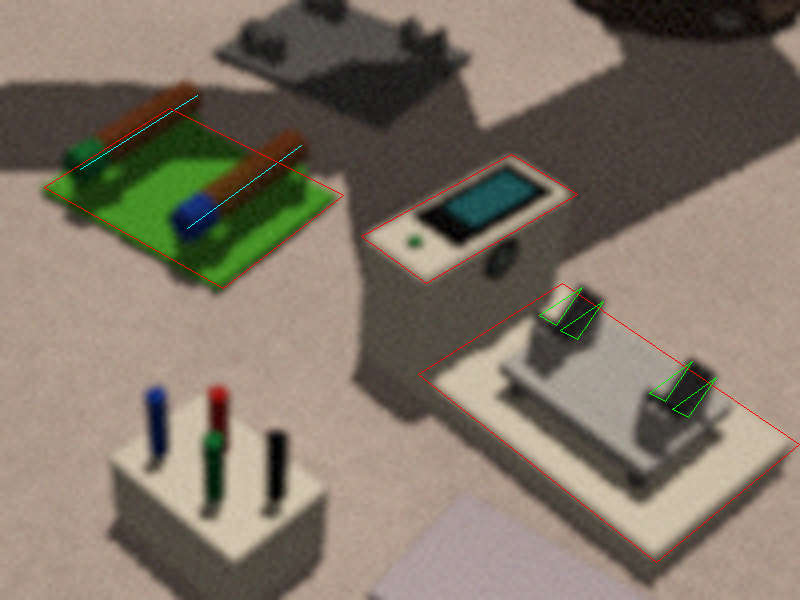

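```bash
cat >> h.py <<'E'
from scipy.spatial.transform import Rotation as Ro
def pose(o): return np.array(o["eef_pos"]),Ro.from_euler('xyz',o["eef_rot"])
def down(yaw_y):  # tool x down, tool y along heading yaw_y
    x=np.array([0,0,-1.]);y=np.array([np.cos(yaw_y),np.sin(yaw_y),0]);return Ro.from_matrix(np.c_[x,y,np.cross(x,y)])
def delta(o,tp,tR):
    "units to go: shift in current tool axes (25mm), turn rotvec (5deg)"
    p,R=pose(o); return R.inv().apply(np.array(tp)-p)/25,(R.inv()*tR).as_rotvec(degrees=True)/5
E
python3 - <<'E'
from h import *
from station import manip
o=manip.observe();p,R=pose(o);print(R.as_matrix().round(3))
print(o['clock'])
for s in (1,-1):
    d=delta(o,[510,-203,330],down(-.1+s*np.pi/2));print(s,d)
E
```

```text
[[-0.001 -0.399  0.917]
 [ 0.001  0.917  0.399]
 [-1.     0.001 -0.   ]]
0.15
1 (array([ 2.97169166, 11.40067785, 15.45971424]), array([ 5.85242534e+00, -5.28849345e-03, -1.38244923e-02]))
-1 (array([ 2.97169166, 11.40067785, 15.45971424]), array([-3.01475685e+01,  1.85911043e-02, -7.11193809e-03]))
```

Emit:
{"method": "servo_tool", "body": {"rows": [{"ax": 0.97, "dx": 0.5, "grip": 1}, {"ax": 0.97, "dx": 0.5, "grip": 1}, {"ax": 0.97, "dx": 0.5, "grip": 1}, {"ax": 0.97, "dx": 0.5, "grip": 1}, {"ax": 0.97, "dx": 0.5, "grip": 1}, {"ax": 0.97, "dx": 0.5, "grip": 1}]}}

```text
validation failed for argument at $.ro...
```

Run:
```python
from h import *
from station import manip
o=manip.observe()
d=delta(o,[510,-203,330],down(-.1+np.pi/2));print(d,o['clock'],o['eef_pos'])
```

```text
(array([ 2.97169166, 11.40067785, 15.45971424]), array([ 5.85242534e+00, -5.28849345e-03, -1.38244923e-02])) 0.15 [ 269.49630332 -618.71023547  403.98448542]
```

Emit:
{"method": "servo_tool", "body": {"rows": [{"dx": 0.5, "dy": 0, "dz": 0, "ax": 0.97, "ay": 0, "az": 0, "grip": 1}, {"dx": 0.5, "dy": 0, "dz": 0, "ax": 0.97, "ay": 0, "az": 0, "grip": 1}, {"dx": 0.5, "dy": 0, "dz": 0, "ax": 0.97, "ay": 0, "az": 0, "grip": 1}, {"dx": 0.5, "dy": 0, "dz": 0, "ax": 0.97, "ay": 0, "az": 0, "grip": 1}, {"dx": 0.5, "dy": 0, "dz": 0, "ax": 0.97, "ay": 0, "az": 0, "grip": 1}, {"dx": 0.5, "dy": 0, "dz": 0, "ax": 0.97, "ay": 0, "az": 0, "grip": 1}]}}

```text
clock: 0.65
eef_pos: [269.5, -618.7, 328.8]
eef_rot: [2.165, 1.57, 2.063]
force: [0.3, 0.4, 0.5]
grip_width: 85.5
```

Run:
```python
from h import *
from station import manip
o=manip.observe()
d=delta(o,[510,-203,330],down(-.1+np.pi/2));print(d,o['clock'],o['eef_pos'])
```

```text
(array([-0.04328546, 17.51664874,  7.88950348]), array([-0.01557317, -0.0037173 , -0.00551286])) 0.65 [ 269.46361037 -618.71046026  328.77133159]
```

Emit:
{"method": "servo_tool", "body": {"rows": [{"dx": 0, "dy": 0.88, "dz": 0.4, "ax": 0, "ay": 0, "az": 0, "grip": 1}, {"dx": 0, "dy": 0.88, "dz": 0.4, "ax": 0, "ay": 0, "az": 0, "grip": 1}, {"dx": 0, "dy": 0.88, "dz": 0.4, "ax": 0, "ay": 0, "az": 0, "grip": 1}, {"dx": 0, "dy": 0.88, "dz": 0.4, "ax": 0, "ay": 0, "az": 0, "grip": 1}, {"dx": 0, "dy": 0.88, "dz": 0.4, "ax": 0, "ay": 0, "az": 0, "grip": 1}, {"dx": 0, "dy": 0.88, "dz": 0.4, "ax": 0, "ay": 0, "az": 0, "grip": 1}, {"dx": 0, "dy": 0.88, "dz": 0.4, "ax": 0, "ay": 0, "az": 0, "grip": 1}, {"dx": 0, "dy": 0.88, "dz": 0.4, "ax": 0, "ay": 0, "az": 0, "grip": 1}, {"dx": 0, "dy": 0.88, "dz": 0.4, "ax": 0, "ay": 0, "az": 0, "grip": 1}, {"dx": 0, "dy": 0.88, "dz": 0.4, "ax": 0, "ay": 0, "az": 0, "grip": 1}]}}

```text
clock: 1.48
eef_pos: [390.8, -408.4, 329.6]
eef_rot: [2.489, 1.571, 2.392]
force: [0.8, -0.3, -0.4]
grip_width: 85.4
```

Emit:
{"method": "servo_tool", "body": {"rows": [{"dx": 0, "dy": 0.88, "dz": 0.4, "ax": 0, "ay": 0, "az": 0, "grip": 1}, {"dx": 0, "dy": 0.88, "dz": 0.4, "ax": 0, "ay": 0, "az": 0, "grip": 1}, {"dx": 0, "dy": 0.88, "dz": 0.4, "ax": 0, "ay": 0, "az": 0, "grip": 1}, {"dx": 0, "dy": 0.88, "dz": 0.4, "ax": 0, "ay": 0, "az": 0, "grip": 1}, {"dx": 0, "dy": 0.88, "dz": 0.4, "ax": 0, "ay": 0, "az": 0, "grip": 1}, {"dx": 0, "dy": 0.88, "dz": 0.4, "ax": 0, "ay": 0, "az": 0, "grip": 1}, {"dx": 0, "dy": 0.88, "dz": 0.4, "ax": 0, "ay": 0, "az": 0, "grip": 1}, {"dx": 0, "dy": 0.88, "dz": 0.4, "ax": 0, "ay": 0, "az": 0, "grip": 1}, {"dx": 0, "dy": 0.88, "dz": 0.4, "ax": 0, "ay": 0, "az": 0, "grip": 1}, {"dx": 0, "dy": 0.8, "dz": 0.3, "ax": 0, "ay": 0, "az": 0, "grip": 1}, {"dx": 0, "dy": 0, "dz": 0, "ax": 0, "ay": 0, "az": 0, "grip": 1}]}}

```text
validation failed for argument at $.ro...
```

Run:
```python
from h import *
from station import manip,snapshot
o=manip.observe()
s=snapshot("wrist");pickle.dump(s,open("w1.pkl","wb"))
cv2.imwrite("pics/w1.png",cv2.resize(s["image"],(800,600),interpolation=cv2.INTER_CUBIC))
d=delta(o,[510,-203,330],down(-.1+np.pi/2));print(d,o['clock'],o['eef_pos'],o['force'])
```

```text
(array([-0.01662414,  8.64097161,  3.95026734]), array([ 0.03297011, -0.00225675, -0.00171878])) 1.4833 [ 390.76073406 -408.42970328  329.57136123] [ 0.7920282  -0.33076736 -0.41678282]
```

View pics/w1.png

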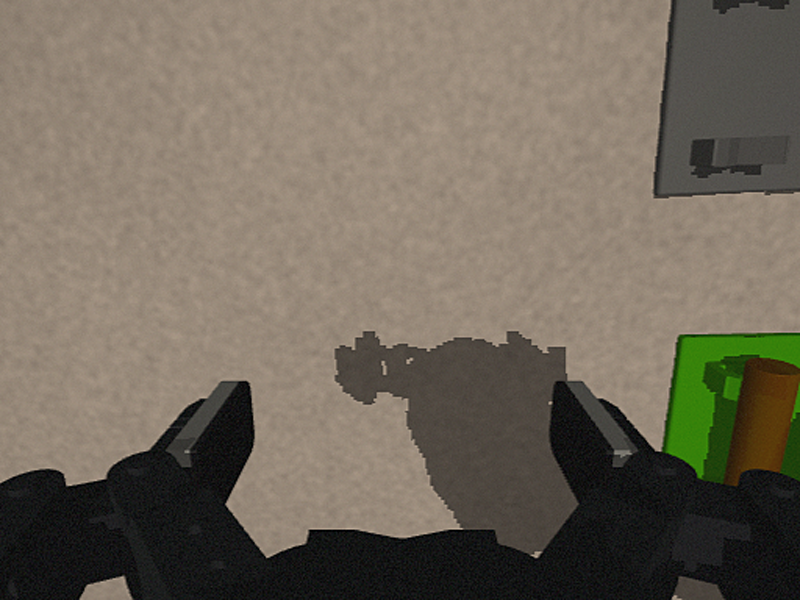

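Emit:
{"method": "servo_tool", "body": {"rows": [{"dx": 0, "dy": 0.96, "dz": 0.66, "ax": 0, "ay": 0, "az": 0, "grip": 1}, {"dx": 0, "dy": 0.96, "dz": 0.66, "ax": 0, "ay": 0, "az": 0, "grip": 1}, {"dx": 0, "dy": 0.96, "dz": 0.66, "ax": 0, "ay": 0, "az": 0, "grip": 1}, {"dx": 0, "dy": 0.96, "dz": 0.66, "ax": 0, "ay": 0, "az": 0, "grip": 1}, {"dx": 0, "dy": 0.96, "dz": 0.66, "ax": 0, "ay": 0, "az": 0, "grip": 1}, {"dx": 0, "dy": 0.96, "dz": 0.66, "ax": 0, "ay": 0, "az": 0, "grip": 1}, {"dx": 0, "dy": 0.96, "dz": 0.66, "ax": 0, "ay": 0, "az": 0, "grip": 1}, {"dx": 0, "dy": 0.96, "dz": 0.66, "ax": 0, "ay": 0, "az": 0, "grip": 1}, {"dx": 0, "dy": 0.96, "dz": 0.66, "ax": 0, "ay": 0, "az": 0, "grip": 1}, {"dx": 0, "dy": 0, "dz": 0, "ax": 0, "ay": 0, "az": 0, "grip": 1}]}}

```text
clock: 2.37
eef_pos: [561.9, -206.0, 329.5]
eef_rot: [0.002, 1.57, -0.092]
force: [0.7, -0.3, 0.8]
grip_width: 85.4
```

Run:
```python
from h import *
from station import manip,snapshot
o=manip.observe()
s=snapshot("wrist");pickle.dump(s,open("w2.pkl","wb"))
cv2.imwrite("pics/w2.png",cv2.resize(s["image"],(800,600),interpolation=cv2.INTER_CUBIC))
d=delta(o,[510,-203,330],down(-.1+np.pi/2));print(d,o['clock'],o['eef_pos'],o['force'])
```

```text
(array([-0.0234456 , -0.07746578, -2.0776782 ]), array([ 6.80227469e-02,  8.92332978e-03, -4.15891461e-05])) 2.3667 [ 561.89467125 -205.9506182   329.45431069] [ 0.65985949 -0.33773052  0.81220445]
```

View pics/w2.png

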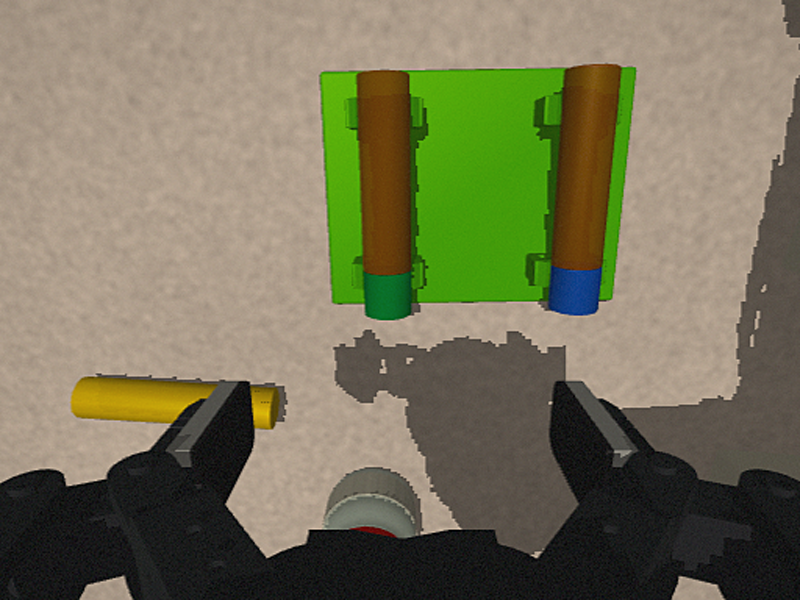

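Wrist picture: the lime rest, with the green-capped rod from (383,75) to (388,318) and the blue-capped one at right (574,313). The loose yellow rod is at lower left. The green-capped rod is confirmed as the one to use.

```bash
cat >> h.py <<'E'
def cyl(x,y,z,yaw,pit=0,L=120,r=13):
    t=np.linspace(0,2*np.pi,60); P=np.vstack([np.c_[np.full(60,e*L/2),r*np.cos(t),r*np.sin(t)] for e in(-1,1)])
    return Ro.from_euler('zy',[yaw,-pit]).apply(P)+[x,y,z]
def mom(h):
    m=cv2.moments(h.astype(np.float32).reshape(-1,1,2)); return np.array([m['m10']/m['m00'],m['m01']/m['m00'],.5*np.arctan2(2*m['mu11'],m['mu20']-m['mu02']),m['m00']])
def rodfit(s,mask,z,p0):
    cs,_=cv2.findContours(mask,cv2.RETR_EXTERNAL,cv2.CHAIN_APPROX_NONE); c=max(cs,key=cv2.contourArea)
    m=cv2.moments(mask,True); M=np.array([m['m10']/m['m00'],m['m01']/m['m00'],.5*np.arctan2(2*m['mu11'],m['mu20']-m['mu02']),m['m00']])
    def f(p):
        H=mom(cv2.convexHull(proj(s,cyl(p[0],p[1],z,p[2])).astype(np.float32)))
        a=H[2]-M[2]; return [H[0]-M[0],H[1]-M[1],100*np.sin(a)]
    r=least_squares(f,p0,x_scale=[10,10,.1],diff_step=1e-3); H=mom(cv2.convexHull(proj(s,cyl(*r.x[:2],z,r.x[2])).astype(np.float32)))
    return r.x,r.fun,M[3],H[3]
E
python3 - <<'E'
from h import *
s=pickle.load(open("w2.pkl","rb")); im=s["image"]
hsv=cv2.cvtColor(im,cv2.COLOR_BGR2HSV)
for (u,v) in [(385,200),(388,295),(440,200),(350,110)]: print(hsv[int(v/1.5625),int(u/1.5625)])
def mk(x0,x1,y0,y1,capr):
    H=hsv[...,0];m=((H<22)&(hsv[...,1]>150)|((H>=capr[0])&(H<=capr[1])&(hsv[...,1]>120))).astype(np.uint8)*255
    z=np.zeros_like(m); z[y0:y1,x0:x1]=m[y0:y1,x0:x1]
    z=cv2.morphologyEx(z,cv2.MORPH_OPEN,np.ones((5,5)));z=cv2.morphologyEx(z,cv2.MORPH_CLOSE,np.ones((7,7)))
    n,l,st,_=cv2.connectedComponentsWithStats(z); k=1+np.argmax(st[1:,4]); print(st[k]); return (l==k).astype(np.uint8)*255
mg=mk(215,275,40,210,(68,88)); mb=mk(340,410,35,210,(100,125))
for m,p0 in((mg,[514,-205,-.1]),(mb,[520,-105,-.1])): print(rodfit(s,m,38,p0))
v=im.copy(); 
for m in(mg,mb):
  cs,_=cv2.findContours(m,0,1);cv2.drawContours(v,cs,-1,(255,255,255),1)
cv2.imwrite("pics/w2m.png",cv2.resize(v[30:220,190:420],None,fx=3,fy=3))
E
```

```text
[ 17 232 111]
[ 69 232 112]
[ 48 239 162]
[ 48 236 132]
[ 229   45   34  160 4507]
[ 351   41   46  161 5286]
(array([ 5.09763864e+02, -2.07757443e+02, -8.49097891e-02]), array([-1.15541943e-06,  5.30333671e-06, -6.01873575e-06]), np.float64(4507.0), np.float64(5312.714867119794))
(array([ 5.20930985e+02, -1.08535227e+02, -8.10505812e-02]), array([ 7.81531071e-08, -7.01446787e-06, -4.28664746e-06]), np.float64(5286.0), np.float64(5583.19322705426))
```

View pics/w2m.png

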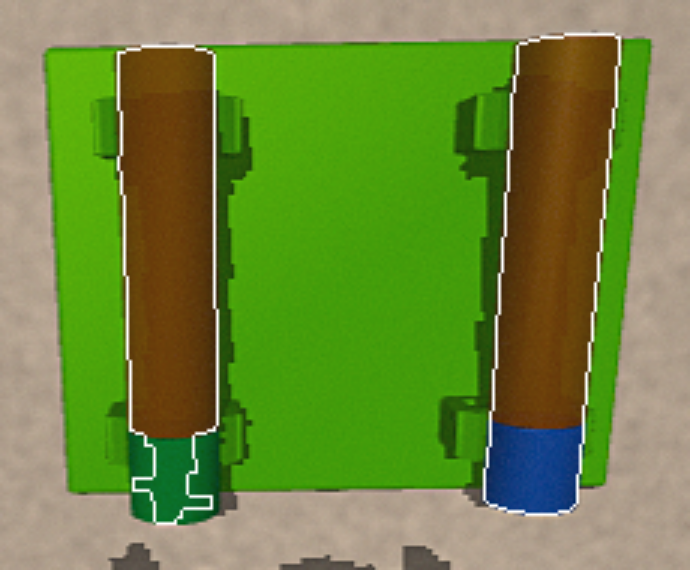

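Run:
```python
from h import *
s=pickle.load(open("w2.pkl","rb")); im=s["image"]
hsv=cv2.cvtColor(im,cv2.COLOR_BGR2HSV)
H=hsv[...,0];m=((H<24)&(hsv[...,1]>150)|((H>=59)&(H<=88)&(hsv[...,1]>120))).astype(np.uint8)*255
z=np.zeros_like(m); z[40:210,215:275]=m[40:210,215:275]
z=cv2.morphologyEx(z,cv2.MORPH_OPEN,np.ones((3,3)));z=cv2.morphologyEx(z,cv2.MORPH_CLOSE,np.ones((5,5)))
n,l,st,_=cv2.connectedComponentsWithStats(z); k=1+np.argmax(st[1:,4]); print(st[k]); z=(l==k).astype(np.uint8)*255
r=rodfit(s,z,38,[510,-207,-.09]); print(r)
v=cv2.resize(im[30:220,190:420],None,fx=3,fy=3)
cs,_=cv2.findContours(z,0,1); cv2.polylines(v,[(cs[0]-[190,30])*3+1],True,(255,255,255),1)
h=cv2.convexHull(proj(s,cyl(*r[0][:2],38,r[0][2])).astype(np.float32))
cv2.polylines(v,[((h+.5-[190,30])*3).astype(int)],True,(0,0,255),1)
print(proj(s,[[*r[0][:2],38]])*1.5625)
# fit rest from wrist: base corners seen
c=np.array([(321,72),(636,68),(333,303),(612,299)])/1.5625
print([ray(s,q,8).round(1) for q in c])
cv2.imwrite("pics/w2n.png",v)
```

```text
[ 229   45   34  160 4930]
(array([ 5.13989667e+02, -2.08019710e+02, -8.09287999e-02]), array([ 3.68581880e-07,  1.73018364e-07, -9.90150473e-07]), np.float64(4930.0), np.float64(5236.741606509924))
[[385.25040659 200.88858393]]
[array([ 446.1, -236.2,    8. ]), array([460. , -69.6,   8. ]), array([ 573.8, -246.8,    8. ]), array([587.1, -79.6,   8. ])]
```

View pics/w2n.png

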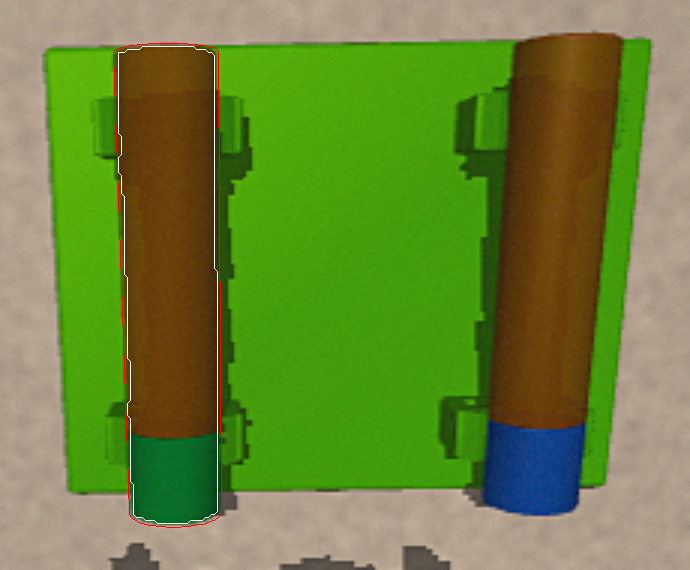

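Run:
```python
from h import *
from station import manip
o=manip.observe()
print(delta(o,[514,-208,230],down(-.081+np.pi/2)),o['clock'])
```

```text
(array([ 3.97156523, -0.21120602, -1.85002425]), array([-0.15051402, -0.00344939, -0.0002869 ])) 2.4167
```

Emit:
{"method": "servo_tool", "body": {"rows": [{"dx": 0.66, "dy": -0.04, "dz": -0.37, "ax": -0.15, "ay": 0, "az": 0, "grip": 1}, {"dx": 0.66, "dy": -0.04, "dz": -0.37, "ax": 0, "ay": 0, "az": 0, "grip": 1}, {"dx": 0.66, "dy": -0.04, "dz": -0.37, "ax": 0, "ay": 0, "az": 0, "grip": 1}, {"dx": 0.66, "dy": -0.04, "dz": -0.37, "ax": 0, "ay": 0, "az": 0, "grip": 1}, {"dx": 0.66, "dy": -0.04, "dz": -0.37, "ax": 0, "ay": 0, "az": 0, "grip": 1}, {"dx": 0.66, "dy": 0, "dz": 0, "ax": 0, "ay": 0, "az": 0, "grip": 1}, {"dx": 0, "dy": 0, "dz": 0, "ax": 0, "ay": 0, "az": 0, "grip": 1}]}}

```text
clock: 3.0
eef_pos: [510.3, -210.4, 227.9]
eef_rot: [3.055, 1.566, 2.97]
force: [-0.1, -0.4, -0.3]
grip_width: 85.5
```

Run:
```python
from h import *
from station import manip,snapshot
o=manip.observe()
print(delta(o,[514,-208,193],down(-.081+np.pi/2)),o['clock'],o['eef_pos'],o['force'])
s=snapshot("wrist");cv2.imwrite("pics/w3.png",s["image"])
```

```text
(array([1.39434339, 0.1071339 , 0.1448764 ]), array([-0.05271273, -0.06034958, -0.0053544 ])) 3.0 [ 510.34400095 -210.39039776  227.87595713] [-0.07798187 -0.39941023 -0.26998566]
```

View pics/w3.png

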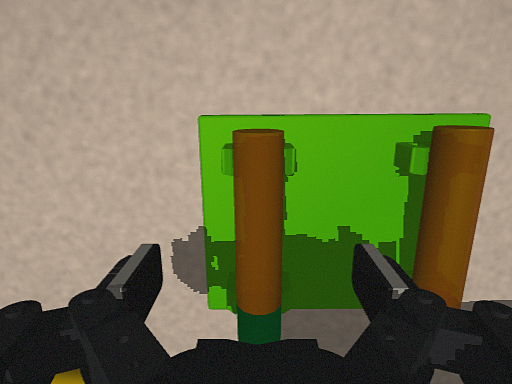

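The rod (column 258) sits midway between the open pads (161 and 353). Going down.

Emit:
{"method": "servo_tool", "body": {"rows": [{"dx": 0.4, "dy": 0.1, "dz": 0.15, "ax": -0.05, "ay": -0.06, "az": 0, "grip": 1}, {"dx": 0.5, "dy": 0, "dz": 0, "ax": 0, "ay": 0, "az": 0, "grip": 1}, {"dx": 0.49, "dy": 0, "dz": 0, "ax": 0, "ay": 0, "az": 0, "grip": 1}, {"dx": 0, "dy": 0, "dz": 0, "ax": 0, "ay": 0, "az": 0, "grip": 1}, {"dx": 0, "dy": 0, "dz": 0, "ax": 0, "ay": 0, "az": 0, "grip": 1}]}}

```text
clock: 3.47
eef_pos: [517.0, -208.0, 196.5]
eef_rot: [-0.051, 1.566, -0.13]
force: [0.6, 0.7, 0.3]
grip_width: 85.8
```

Run:
```python
from h import *
from station import manip,snapshot
o=manip.observe()
print(delta(o,[514,-208,193],down(-.081+np.pi/2)),o['clock'],o['eef_pos'],o['force'])
s=snapshot("wrist");cv2.imwrite("pics/w4.png",s["image"])
s=snapshot("side");cv2.imwrite("pics/s4.png",s["image"])
```

```text
(array([ 0.14089549, -0.00750097, -0.11940814]), array([0.01616847, 0.05783877, 0.00288509])) 3.4667 [ 516.97297497 -208.04809308  196.53736117] [0.58698782 0.66598116 0.30725517]
```

View pics/w4.png

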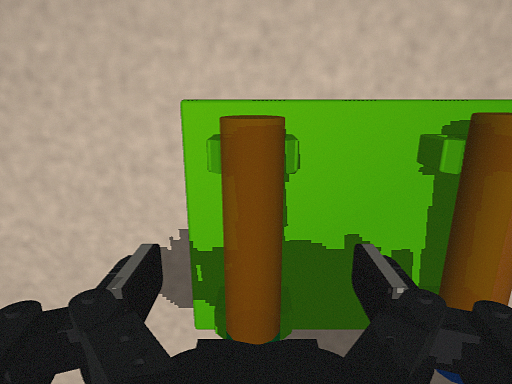

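View pics/s4.png

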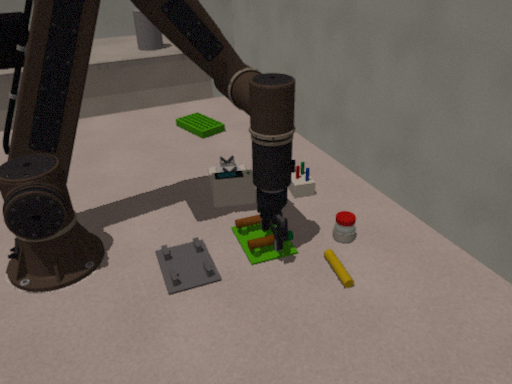

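Emit:
{"method": "servo_tool", "body": {"rows": [{"dx": 0.14, "dy": 0, "dz": -0.11, "ax": 0, "ay": 0.05, "az": 0, "grip": 1}, {"dx": 0, "dy": 0, "dz": 0, "ax": 0, "ay": 0, "az": 0, "grip": 1}, {"dx": 0, "dy": 0, "dz": 0, "ax": 0, "ay": 0, "az": 0, "grip": 1}, {"dx": 0, "dy": 0, "dz": 0, "ax": 0, "ay": 0, "az": 0, "grip": 0}, {"dx": 0, "dy": 0, "dz": 0, "ax": 0, "ay": 0, "az": 0, "grip": 0}, {"dx": 0, "dy": 0, "dz": 0, "ax": 0, "ay": 0, "az": 0, "grip": 0}, {"dx": 0, "dy": 0, "dz": 0, "ax": 0, "ay": 0, "az": 0, "grip": 0}, {"dx": 0, "dy": 0, "dz": 0, "ax": 0, "ay": 0, "az": 0, "grip": 0}, {"dx": 0, "dy": 0, "dz": 0, "ax": 0, "ay": 0, "az": 0, "grip": 0}]}}

```text
clock: 4.32
eef_pos: [514.0, -208.9, 193.4]
eef_rot: [-1.209, 1.568, -1.288]
force: [-2.4, -11.5, 6.4]
grip_width: 24.5
```

Emit:
{"method": "servo_tool", "body": {"rows": [{"dx": 0, "dy": 0, "dz": 0, "ax": 0, "ay": 0, "az": 0, "grip": 0}, {"dx": 0, "dy": 0, "dz": 0, "ax": 0, "ay": 0, "az": 0, "grip": 0}, {"dx": 0, "dy": 0, "dz": 0, "ax": 0, "ay": 0, "az": 0, "grip": 0}, {"dx": 0, "dy": 0, "dz": 0, "ax": 0, "ay": 0, "az": 0, "grip": 0}]}}

```text
clock: 4.65
eef_pos: [514.0, -209.0, 193.4]
eef_rot: [-1.034, 1.569, -1.113]
force: [-2.3, -10.7, 6.4]
grip_width: 24.4
```

Run:
```python
from h import *
from station import manip,snapshot
o=manip.observe()
print(delta(o,[514,-208,193],down(-.081+np.pi/2)),o['clock'],o['eef_pos'],o['eef_rot'],o['force'],o['torque'],o['grip_width'])
s=snapshot("wrist");cv2.imwrite("pics/w5.png",s["image"])
```

```text
(array([ 0.01460538,  0.03930899, -0.00116448]), array([0.01988463, 0.01300742, 0.0218121 ])) 4.65 [ 513.95084824 -208.98121647  193.36703824] [-1.03394011  1.5685801  -1.11320485] [ -2.26105545 -10.71116825   6.39295774] [-3.86863551  0.89386531 -0.0293814 ] 24.384719363522265
```

View pics/w5.png

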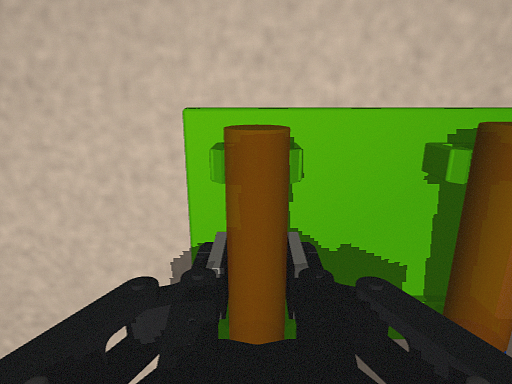

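Gripped (24.4 mm). Lifting.

Emit:
{"method": "servo_tool", "body": {"rows": [{"dx": -0.3, "dy": 0, "dz": 0, "ax": 0, "ay": 0, "az": 0, "grip": 0}, {"dx": -0.5, "dy": 0, "dz": 0, "ax": 0, "ay": 0, "az": 0, "grip": 0}, {"dx": -0.7, "dy": 0, "dz": 0, "ax": 0, "ay": 0, "az": 0, "grip": 0}, {"dx": -0.7, "dy": 0, "dz": 0, "ax": 0, "ay": 0, "az": 0, "grip": 0}, {"dx": -0.7, "dy": 0, "dz": 0, "ax": 0, "ay": 0, "az": 0, "grip": 0}, {"dx": -0.7, "dy": 0, "dz": 0, "ax": 0, "ay": 0, "az": 0, "grip": 0}, {"dx": -0.7, "dy": 0, "dz": 0, "ax": 0, "ay": 0, "az": 0, "grip": 0}, {"dx": -0.5, "dy": 0, "dz": 0, "ax": 0, "ay": 0, "az": 0, "grip": 0}, {"dx": -0.3, "dy": 0, "dz": 0, "ax": 0, "ay": 0, "az": 0, "grip": 0}, {"dx": 0, "dy": 0, "dz": 0, "ax": 0, "ay": 0, "az": 0, "grip": 0}]}}

```text
clock: 5.53
eef_pos: [514.2, -207.5, 321.6]
eef_rot: [-0.002, 1.567, -0.082]
force: [0.1, -0.3, -1.0]
grip_width: 24.6
```

Run:
```python
from h import *
from station import manip,snapshot
o=manip.observe()
print(o['clock'],o['eef_pos'],o['eef_rot'],o['joint_pos'],o['force'],o['torque'],o['grip_width'])
for n in("wrist","side","scene"):
    s=snapshot(n);cv2.imwrite(f"pics/{n}6.png",s["image"]);pickle.dump(s,open(f"{n}6.pkl","wb"))
```

```text
5.5333 [ 514.19035697 -207.51004528  321.55640938] [-0.00227017  1.56723973 -0.08167048] [-3.03013675e-02  2.30985569e-01 -3.72242991e-01  2.22302171e-04
 -9.64015871e-01 -1.62002170e+00] [ 0.11011    -0.30933753 -0.97556686] [-0.00809745  0.02311365 -0.01573918] 24.5775890040336
```

View pics/wrist6.png

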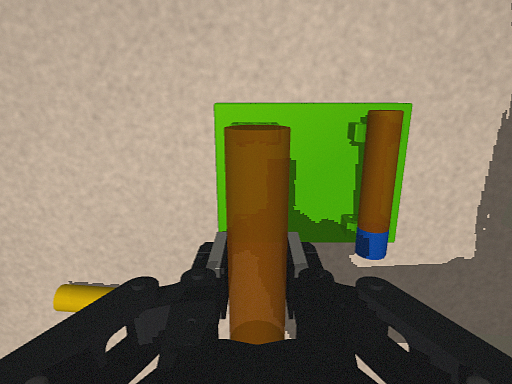

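View pics/side6.png

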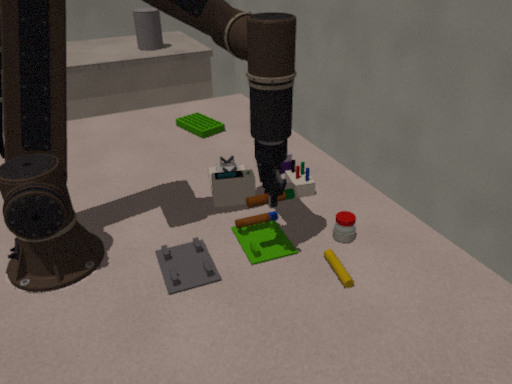

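The rod is held level and the spare is still in place. Turning toward the reader's orientation.

Emit:
{"method": "servo_tool", "body": {"rows": [{"dx": 0, "dy": 0, "dz": 0, "ax": -0.4, "ay": 0, "az": 0, "grip": 0}, {"dx": -0.1, "dy": 0, "dz": 0, "ax": -0.9, "ay": 0, "az": 0, "grip": 0}, {"dx": -0.1, "dy": 0, "dz": 0, "ax": -1, "ay": 0, "az": 0, "grip": 0}, {"dx": -0.1, "dy": 0, "dz": 0, "ax": -1, "ay": 0, "az": 0, "grip": 0}, {"dx": -0.1, "dy": 0, "dz": 0, "ax": -1, "ay": 0, "az": 0, "grip": 0}, {"dx": 0, "dy": 0, "dz": 0, "ax": -1, "ay": 0, "az": 0, "grip": 0}, {"dx": 0, "dy": 0, "dz": 0, "ax": -1, "ay": 0, "az": 0, "grip": 0}, {"dx": 0, "dy": 0, "dz": 0, "ax": -1, "ay": 0, "az": 0, "grip": 0}, {"dx": 0, "dy": 0, "dz": 0, "ax": -1, "ay": 0, "az": 0, "grip": 0}, {"dx": 0, "dy": 0, "dz": 0, "ax": -1, "ay": 0, "az": 0, "grip": 0}]}}

```text
clock: 6.52
eef_pos: [513.5, -207.5, 328.5]
eef_rot: [2.214, 1.569, 2.95]
force: [-1.1, -0.4, -2.1]
grip_width: 24.5
```

Emit:
{"method": "servo_tool", "body": {"rows": [{"dx": 0, "dy": 0, "dz": 0, "ax": -1, "ay": 0, "az": 0, "grip": 0}, {"dx": 0, "dy": 0, "dz": 0, "ax": -1, "ay": 0, "az": 0, "grip": 0}, {"dx": 0, "dy": 0, "dz": 0, "ax": -1, "ay": 0, "az": 0, "grip": 0}, {"dx": 0, "dy": 0, "dz": 0, "ax": -1, "ay": 0, "az": 0, "grip": 0}, {"dx": 0, "dy": 0, "dz": 0, "ax": -1, "ay": 0, "az": 0, "grip": 0}, {"dx": 0, "dy": 0, "dz": 0, "ax": -1, "ay": 0, "az": 0, "grip": 0}, {"dx": 0, "dy": 0, "dz": 0, "ax": -0.5, "ay": 0, "az": 0, "grip": 0}, {"dx": 0, "dy": 0, "dz": 0, "ax": 0, "ay": 0, "az": 0, "grip": 0}]}}

```text
clock: 7.18
eef_pos: [513.6, -207.5, 328.6]
eef_rot: [1.658, 1.569, 2.959]
force: [0.3, 0.5, -2.4]
grip_width: 24.4
```

Run:
```python
from h import *
from station import manip,snapshot
o=manip.observe()
print(delta(o,[643,224,330],down(1.303+np.pi/2)),o['clock'],o['eef_pos'],o['force'])
```

```text
(array([-0.05936456, -0.38934908, 18.01425229]), array([-0.0231015 , -0.00142996, -0.01655108])) 7.1833 [ 513.57364558 -207.46792826  328.58679962] [ 0.27948644  0.52834558 -2.38568587]
```

Emit:
{"method": "servo_tool", "body": {"rows": [{"dx": 0, "dy": -0.04, "dz": 0.5, "ax": 0, "ay": 0, "az": 0, "grip": 0}, {"dx": 0, "dy": -0.04, "dz": 0.9, "ax": 0, "ay": 0, "az": 0, "grip": 0}, {"dx": 0, "dy": -0.04, "dz": 1, "ax": 0, "ay": 0, "az": 0, "grip": 0}, {"dx": 0, "dy": -0.04, "dz": 1, "ax": 0, "ay": 0, "az": 0, "grip": 0}, {"dx": 0, "dy": -0.04, "dz": 1, "ax": 0, "ay": 0, "az": 0, "grip": 0}, {"dx": 0, "dy": -0.04, "dz": 1, "ax": 0, "ay": 0, "az": 0, "grip": 0}, {"dx": 0, "dy": -0.04, "dz": 1, "ax": 0, "ay": 0, "az": 0, "grip": 0}, {"dx": 0, "dy": -0.04, "dz": 1, "ax": 0, "ay": 0, "az": 0, "grip": 0}, {"dx": 0, "dy": -0.04, "dz": 1, "ax": 0, "ay": 0, "az": 0, "grip": 0}, {"dx": 0, "dy": -0.04, "dz": 1, "ax": 0, "ay": 0, "az": 0, "grip": 0}]}}

```text
clock: 8.02
eef_pos: [586.6, 18.0, 329.3]
eef_rot: [2.904, 1.57, -2.082]
force: [0.3, 0.1, -2.2]
grip_width: 24.3
```

Emit:
{"method": "servo_tool", "body": {"rows": [{"dx": 0, "dy": 0, "dz": 1, "ax": 0, "ay": 0, "az": 0, "grip": 0}, {"dx": 0, "dy": 0, "dz": 1, "ax": 0, "ay": 0, "az": 0, "grip": 0}, {"dx": 0, "dy": 0, "dz": 1, "ax": 0, "ay": 0, "az": 0, "grip": 0}, {"dx": 0, "dy": 0, "dz": 1, "ax": 0, "ay": 0, "az": 0, "grip": 0}, {"dx": 0, "dy": 0, "dz": 1, "ax": 0, "ay": 0, "az": 0, "grip": 0}, {"dx": 0, "dy": 0, "dz": 1, "ax": 0, "ay": 0, "az": 0, "grip": 0}, {"dx": 0, "dy": 0, "dz": 1, "ax": 0, "ay": 0, "az": 0, "grip": 0}, {"dx": 0, "dy": 0, "dz": 1, "ax": 0, "ay": 0, "az": 0, "grip": 0}, {"dx": 0, "dy": 0, "dz": 0.6, "ax": 0, "ay": 0, "az": 0, "grip": 0}, {"dx": 0, "dy": 0, "dz": 0, "ax": 0, "ay": 0, "az": 0, "grip": 0}]}}

```text
clock: 8.85
eef_pos: [644.5, 226.5, 328.7]
eef_rot: [-2.554, 1.57, -1.254]
force: [0.7, -0.4, -1.5]
grip_width: 24.2
```

Run:
```python
from h import *
from station import manip,snapshot
o=manip.observe()
print(o['clock'],o['eef_pos'],o['force'],o['joint_pos'])
for n in("wrist","scene"):
    s=snapshot(n);pickle.dump(s,open(f"{n}7.pkl","wb"));cv2.imwrite(f"pics/{n}7.png",cv2.resize(s["image"],(800,600),interpolation=cv2.INTER_CUBIC))
```

```text
8.85 [644.53165493 226.5009183  328.70971907] [ 0.65227944 -0.37057699 -1.52453093] [ 6.22661671e-01  4.23006850e-01 -6.86455828e-02  5.51599836e-04
 -1.07929738e+00 -8.93553276e-01]
```

View pics/wrist7.png

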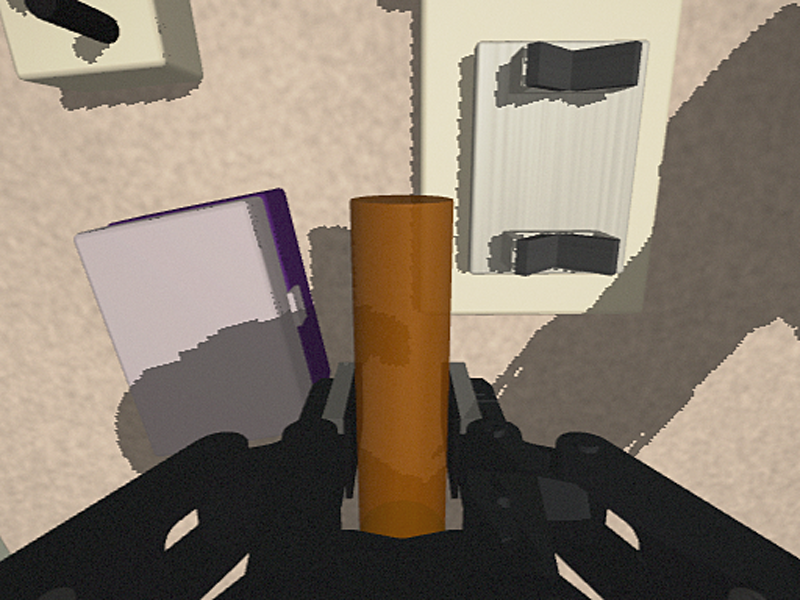

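View pics/scene7.png

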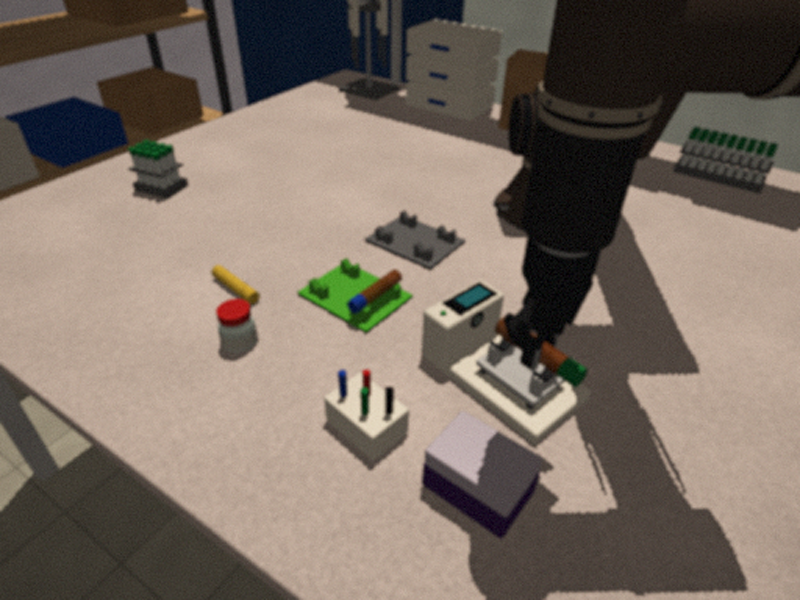

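Run:
```python
from h import *
im=pickle.load(open("wrist7.pkl","rb"))["image"]
cv2.imwrite("pics/c7.png",cv2.resize(im[0:205,262:440],None,fx=2.9,fy=2.9,interpolation=cv2.INTER_CUBIC))
cv2.imwrite("pics/c7a.png",cv2.resize(im[20:65,320:420],None,fx=8,fy=8,interpolation=cv2.INTER_CUBIC))
cv2.imwrite("pics/c7b.png",cv2.resize(im[140:185,315:415],None,fx=8,fy=8,interpolation=cv2.INTER_CUBIC))
```

```text
(no output)
```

View pics/c7a.png

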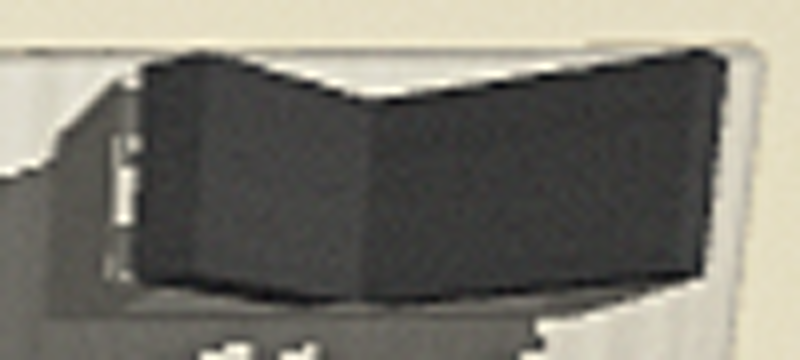

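View pics/c7b.png

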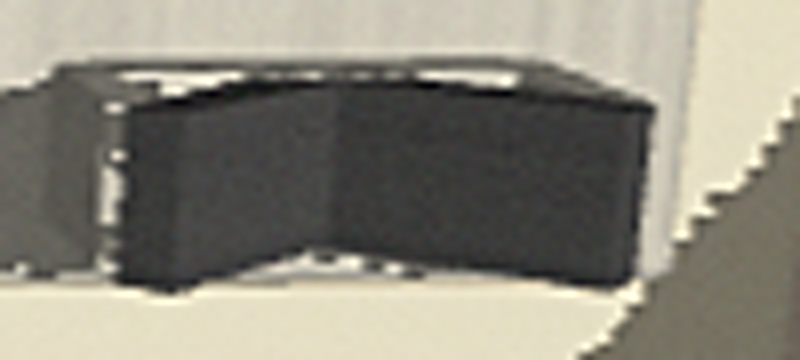

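View pics/c7.png

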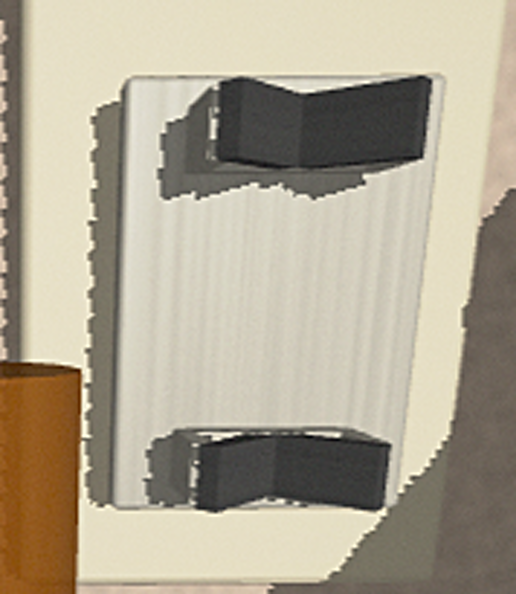

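Run:
```python
from h import *
s=pickle.load(open("wrist7.pkl","rb"))
A=lambda c,o:(np.array(c,float)+.5)/8-.5+o
va=A([(368,100),(360,298)],(320,20)); vb=A([(333,85),(320,248)],(315,140))
L=[(-48,0,58),(-32,0,58),(32,0,58),(48,0,58)]
p,f=fit(s,L,np.vstack([va,vb]),[560,185,1.3]);print(p,f.round(2).tolist())
L2=[(-48,-19,77),(-32,-19,77),(32,-19,77),(48,-19,77)]
ml=np.vstack([A([(203,52),(195,290)],(320,20)),A([(183,102),(176,290)],(315,140))])
p2,f2=fit(s,L2,ml,[560,185,1.3]);print(p2,f2.round(2).tolist())
L3=[(-48,19,77),(-32,19,77),(32,19,77),(48,19,77)]
mr=np.vstack([A([(705,55),(685,275)],(320,20)),A([(640,105),(622,287)],(315,140))])
p3,f3=fit(s,L3,mr,[560,185,1.3]);print(p3,f3.round(2).tolist())
pa,fa=fit(s,L+L2+L3,np.vstack([va,vb,ml,mr]),[560,185,1.3]);print(pa,fa.round(2).tolist())
print("scene",pickle.load(open("fit.pkl","rb"))[1])
# held rod: visible far end top rim centre in image -> check along rod
from station import manip
o=manip.observe();P,R=pose(o)
E=s["extrinsics"]
# rod far end in gripper: predicted silhouette
c=P+R.apply([155,0,0]); z=R.as_matrix()[:,2]; yaw=np.arctan2(z[1],z[0]); print('rod pred',c,yaw)
h=cv2.convexHull(proj(s,cyl(*c,yaw)).astype(np.float32))
im=cv2.resize(s["image"],None,fx=2,fy=2,interpolation=cv2.INTER_CUBIC)
cv2.polylines(im,[((h+.5)*2).astype(int)],True,(255,255,0),1)
for x in(-48,-32,32,48): cv2.polylines(im,[((proj(s,wpt([(x,-19,77),(x,0,58),(x,19,77)],pa))+.5)*2).astype(int).reshape(-1,1,2)],False,(0,255,0),1)
cv2.imwrite("pics/o7.png",im[0:400,400:1024])
```

```text
[555.46123881 184.41718092   1.30211515] [[0.49, -0.1], [-0.62, 0.54], [0.12, -0.56], [0.01, 0.06]]
[555.18306178 184.4211645    1.31081727] [[0.25, -0.02], [-0.38, -1.98], [0.29, 1.65], [-0.16, 0.74]]
[554.20367859 184.96616032   1.31502559] [[0.15, -0.84], [-0.22, -0.53], [0.08, 0.92], [-0.0, 0.78]]
[554.91566926 184.5744174    1.30946915] [[0.8, -0.09], [-0.14, 0.55], [1.2, -0.55], [1.22, 0.06], [0.82, 0.07], [0.16, -1.9], [0.65, 1.72], [0.17, 0.82], [-0.68, -0.99], [-1.17, -0.67], [-1.31, 0.8], [-1.49, 0.67]]
scene [559.93808434 185.08239277   1.30303785]
rod pred [643.80224467 223.81975856 173.94919689] 1.2991697187379947
```

View pics/o7.png

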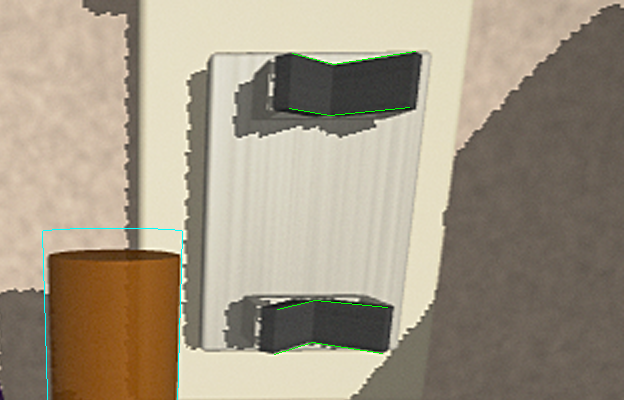

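Run:
```python
from h import *
from station import manip,snapshot
o=manip.observe();s=snapshot("wrist");pickle.dump((s,o),open("wrist8.pkl","wb"))
P,R=pose(o);E=s["extrinsics"];print(o['clock'],P,R.inv().apply(E[:3,3]-P),(R.inv()*Ro.from_matrix(E[:3,:3])).as_matrix().round(3).tolist())
c=P+R.apply([155.4,0,0]); z=R.as_matrix()[:,2]; yaw=np.arctan2(z[1],z[0])
a=proj(s,[c+R.apply([-13*0,0,-60]),c]);print('far end axis pred',a)
old=pickle.load(open("wrist7.pkl","rb"));print(E[:3,3]-old["extrinsics"][:3,3])
im=cv2.resize(s["image"],None,fx=2,fy=2,interpolation=cv2.INTER_CUBIC)
h=cv2.convexHull(proj(s,cyl(*c,yaw)).astype(np.float32))
cv2.polylines(im,[((h+.5)*2).astype(int)],True,(255,255,0),1)
cv2.imwrite("pics/o8.png",im[0:400,400:1024])
cv2.imwrite("pics/c8a.png",cv2.resize(s["image"][15:60,320:420],None,fx=8,fy=8,interpolation=cv2.INTER_CUBIC))
cv2.imwrite("pics/c8b.png",cv2.resize(s["image"][135:180,315:415],None,fx=8,fy=8,interpolation=cv2.INTER_CUBIC))
```

```text
8.95 [643.90003444 223.96426497 328.94909868] [ 31.47931605   0.5140237  -68.38134322] [[0.0, -0.276, 0.961], [1.0, -0.001, -0.0], [0.001, 0.961, 0.276]]
far end axis pred [[255.53764879 122.44138957]
 [255.78544203 265.04215995]]
[-0.72626303 -2.55663862  0.30741763]
```

View pics/o8.png

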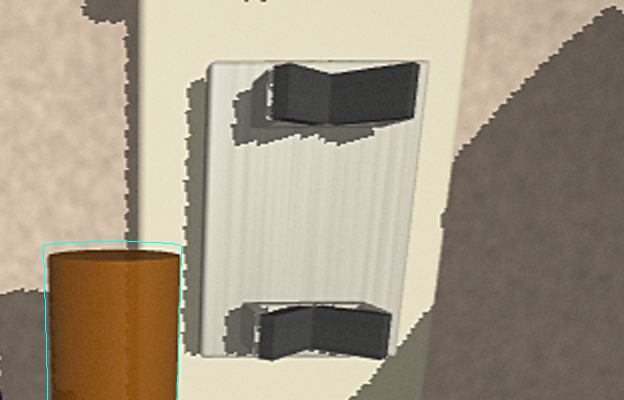

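View pics/c8a.png

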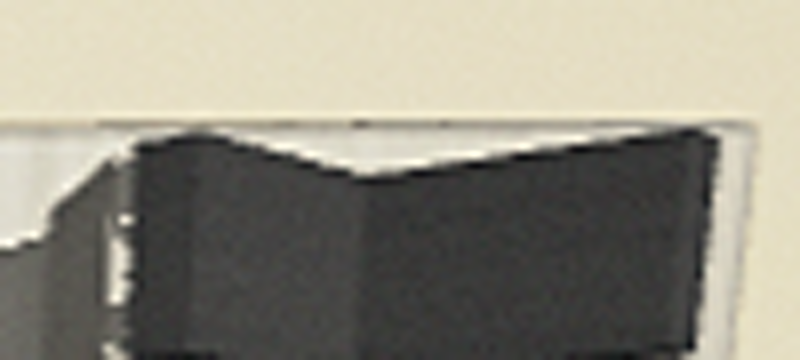

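View pics/c8b.png

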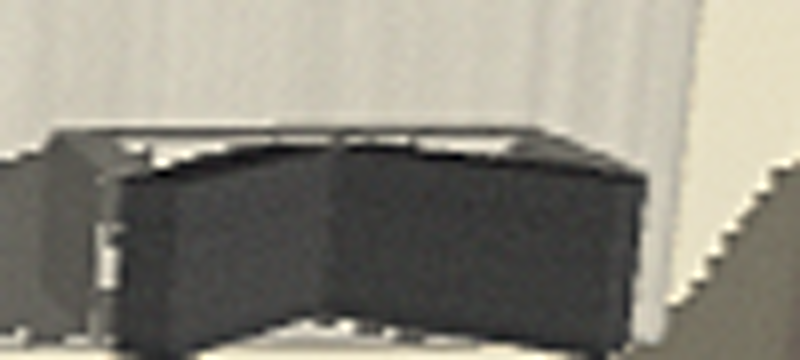

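Run:
```python
from h import *
s,o=pickle.load(open("wrist8.pkl","rb"))
A=lambda c,o:(np.array(c,float)+.5)/8-.5+o
va=A([(367,178)],(320,15)); vb=A([(333,147),(318,318)],(315,135))
L=[(-48,0,58),(32,0,58),(48,0,58)]
L2=[(-48,-19,77)];L3=[(-48,19,77),(32,19,77)]
ml=A([(200,132)],(320,15)); mr=np.vstack([A([(690,130)],(320,15)),A([(638,178)],(315,135))])
p,f=fit(s,L,np.vstack([va,vb]),[560,185,1.3]);print(p,f.round(2).tolist())
p,f=fit(s,L+L2+L3,np.vstack([va,vb,ml,mr]),[560,185,1.3]);print(p,f.round(2).tolist())
s2=pickle.load(open("w2.pkl","rb"));E=s2["extrinsics"]
T=np.eye(4);R8=pose(o)[1];T[:3,:3]=R8.as_matrix();T[:3,3]=pose(o)[0]
X=np.linalg.inv(T)@s["extrinsics"]; print('tcp at w2',(E@np.linalg.inv(X))[:3,3])
# held rod far end -> offset; rim top center pixel
print('far end top of rod px observed (o8): u=(48+181)/2/2+200, v~250/2')
c,R=pose(o)
for zz in(-60,-57,-55):
  print(zz,proj(s,[c+R.apply([155.4-13,0,zz]),c+R.apply([155.4,0,zz])]))
```

```text
[555.24711846 184.57779558   1.30343486] [[0.02, -0.19], [-0.11, 0.38], [0.09, -0.16]]
[554.90924838 184.62190252   1.31136166] [[-0.04, -0.26], [0.69, 0.32], [1.04, -0.23], [0.28, 0.17], [-0.06, -0.44], [-1.77, 0.48]]
tcp at w2 [ 560.1627305  -204.59518821  329.45516971]
far end top of rod px observed (o8): u=(48+181)/2/2+200, v~250/2
-60 [[255.38319391 125.08806156]
 [255.53764879 122.44138957]]
-57 [[255.3999302  134.03017268]
 [255.55163008 130.48738032]]
-55 [[255.41094838 139.91712792]
 [255.56084637 135.79119983]]
```

Run:
```python
from h import *
from station import manip
o=manip.observe()
print(delta(o,[555.1,184.5,265],down(1.305+np.pi/2)),o['clock'])
```

```text
(array([ 2.57339712,  3.00318556, -2.44342586]), array([-0.07258426, -0.01017479, -0.00179449])) 9.0
```

Emit:
{"method": "servo_tool", "body": {"rows": [{"dx": 0, "dy": 0.5, "dz": -0.4, "ax": -0.07, "ay": 0, "az": 0, "grip": 0}, {"dx": 0, "dy": 0.7, "dz": -0.6, "ax": 0, "ay": 0, "az": 0, "grip": 0}, {"dx": 0.3, "dy": 0.8, "dz": -0.64, "ax": 0, "ay": 0, "az": 0, "grip": 0}, {"dx": 0.5, "dy": 0.6, "dz": -0.5, "ax": 0, "ay": 0, "az": 0, "grip": 0}, {"dx": 0.6, "dy": 0.4, "dz": -0.3, "ax": 0, "ay": 0, "az": 0, "grip": 0}, {"dx": 0.6, "dy": 0, "dz": 0, "ax": 0, "ay": 0, "az": 0, "grip": 0}, {"dx": 0.4, "dy": 0, "dz": 0, "ax": 0, "ay": 0, "az": 0, "grip": 0}, {"dx": 0.17, "dy": 0, "dz": 0, "ax": 0, "ay": 0, "az": 0, "grip": 0}, {"dx": 0, "dy": 0, "dz": 0, "ax": 0, "ay": 0, "az": 0, "grip": 0}, {"dx": 0, "dy": 0, "dz": 0, "ax": 0, "ay": 0, "az": 0, "grip": 0}]}}

```text
clock: 9.83
eef_pos: [556.4, 184.1, 265.9]
eef_rot: [-1.529, 1.57, -0.224]
force: [-0.2, 0.5, -1.3]
grip_width: 24.3
```

Run:
```python
from h import *
from station import manip,snapshot
o=manip.observe()
print(delta(o,[555.1,184.5,240],down(1.305+np.pi/2)),o['clock'],o['eef_pos'],o['force'],o['torque'])
for n in("wrist","scene","side"):
    s=snapshot(n);pickle.dump(s,open(f"{n}9.pkl","wb"))
    im=s["image"]
    if n=="scene": im=im[180:300,270:430]; 
    if n=="side": im=im[100:220,180:340]
    k=800/im.shape[1]
    cv2.imwrite(f"pics/{n}9.png",cv2.resize(im,None,fx=k,fy=k,interpolation=cv2.INTER_CUBIC))
```

```text
(array([1.03646738, 0.05527584, 0.00158646]), array([-0.00147781,  0.00054699,  0.01294719])) 9.8333 [556.39432508 184.10506629 265.91322725] [-0.1881634   0.5144607  -1.32195908] [ 0.04902973 -0.02031392  0.02013373]
```

View pics/wrist9.png

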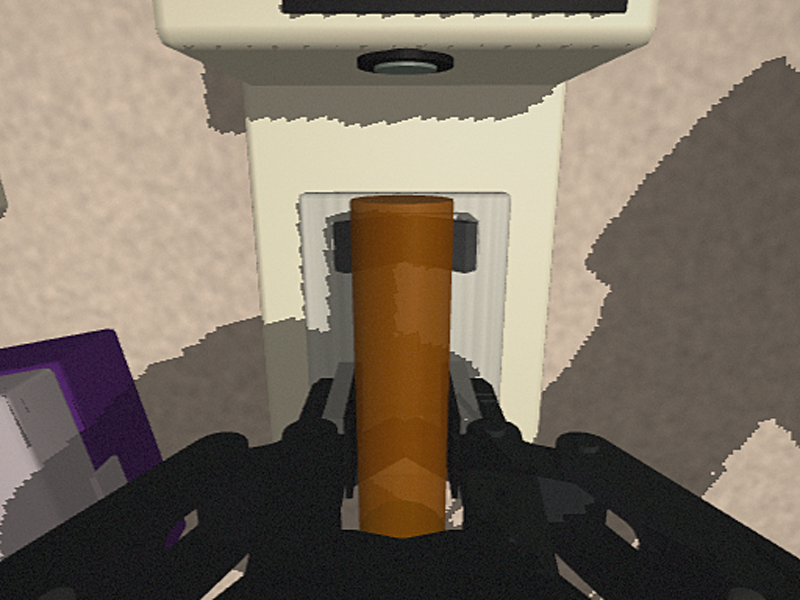

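View pics/scene9.png

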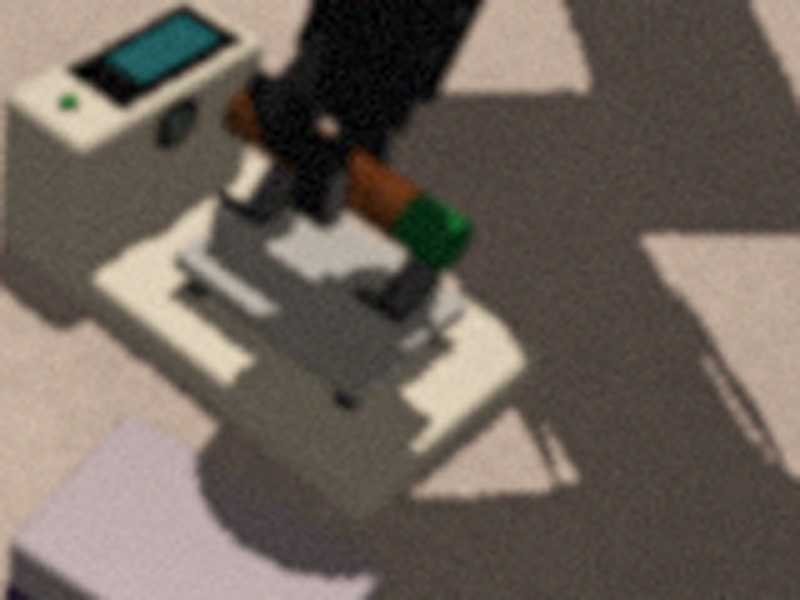

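View pics/side9.png

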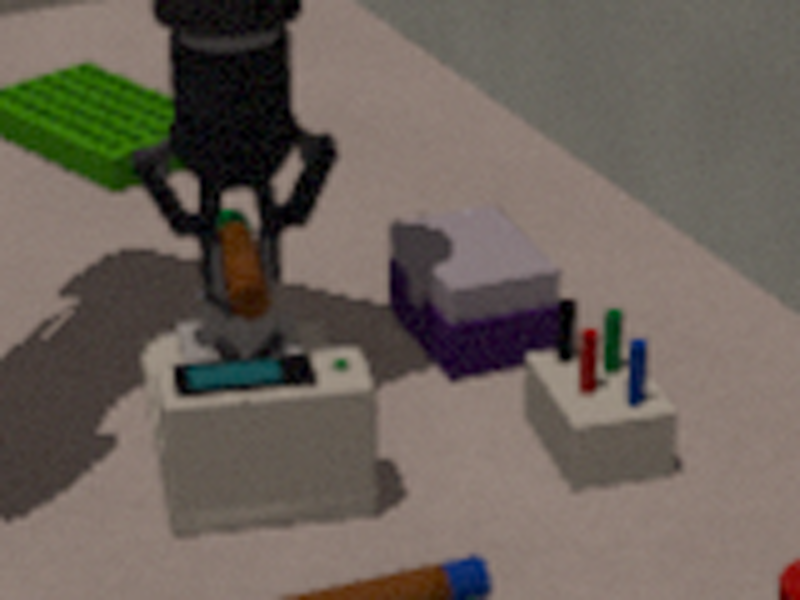

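Scene picture: green cap on the side away from the console. Wrist picture: rod (352–453) over the support (335–477), close to centred. Lowering.

Emit:
{"method": "servo_tool", "body": {"rows": [{"dx": 0.3, "dy": 0.05, "dz": 0, "ax": 0, "ay": 0, "az": 0, "grip": 0}, {"dx": 0.4, "dy": 0, "dz": 0, "ax": 0, "ay": 0, "az": 0, "grip": 0}, {"dx": 0.3, "dy": 0, "dz": 0, "ax": 0, "ay": 0, "az": 0, "grip": 0}, {"dx": 0.04, "dy": 0, "dz": 0, "ax": 0, "ay": 0, "az": 0, "grip": 0}, {"dx": 0, "dy": 0, "dz": 0, "ax": 0, "ay": 0, "az": 0, "grip": 0}, {"dx": 0, "dy": 0, "dz": 0, "ax": 0, "ay": 0, "az": 0, "grip": 0}, {"dx": 0, "dy": 0, "dz": 0, "ax": 0, "ay": 0, "az": 0, "grip": 0}]}}

```text
clock: 10.57
eef_pos: [554.8, 184.6, 239.9]
eef_rot: [-1.331, 1.57, -0.025]
force: [0.1, -0.3, -1.1]
grip_width: 24.4
```

Run:
```python
from h import *
from station import manip
o=manip.observe()
print(delta(o,[555.1,184.5,232.4],down(1.305+np.pi/2)),o['clock'],o['eef_pos'],o['force'],o['torque'])
```

```text
(array([ 0.29828465, -0.01074251, -0.00137376]), array([0.00482934, 0.00307992, 0.01257134])) 10.5667 [554.84142607 184.60379123 239.85682618] [ 0.06823661 -0.29534733 -1.14077479] [ 0.03495507 -0.01375108  0.00089649]
```

Emit:
{"method": "servo_tool", "body": {"rows": [{"dx": 0.1, "dy": 0, "dz": 0, "ax": 0, "ay": 0, "az": 0, "grip": 0}, {"dx": 0.1, "dy": 0, "dz": 0, "ax": 0, "ay": 0, "az": 0, "grip": 0}, {"dx": 0, "dy": 0, "dz": 0, "ax": 0, "ay": 0, "az": 0, "grip": 0}, {"dx": 0, "dy": 0, "dz": 0, "ax": 0, "ay": 0, "az": 0, "grip": 0}, {"dx": 0, "dy": 0, "dz": 0, "ax": 0, "ay": 0, "az": 0, "grip": 0}]}}

```text
clock: 10.98
eef_pos: [554.7, 184.5, 234.7]
eef_rot: [-1.395, 1.57, -0.09]
force: [0.3, 0.5, -1.8]
grip_width: 24.2
```

Emit:
{"method": "servo_tool", "body": {"rows": [{"dx": 0.08, "dy": 0, "dz": 0, "ax": 0, "ay": 0, "az": 0, "grip": 0}, {"dx": 0, "dy": 0, "dz": 0, "ax": 0, "ay": 0, "az": 0, "grip": 0}, {"dx": 0, "dy": 0, "dz": 0, "ax": 0, "ay": 0, "az": 0, "grip": 0}, {"dx": 0, "dy": 0, "dz": 0, "ax": 0, "ay": 0, "az": 0, "grip": 0}]}}

```text
clock: 11.32
eef_pos: [554.7, 184.5, 232.7]
eef_rot: [-1.478, 1.57, -0.173]
force: [-0.9, -0.2, 0.1]
grip_width: 24.4
```

Emit:
{"method": "servo_tool", "body": {"rows": [{"dx": 0.06, "dy": 0, "dz": 0, "ax": 0, "ay": 0, "az": 0, "grip": 0}, {"dx": 0, "dy": 0, "dz": 0, "ax": 0, "ay": 0, "az": 0, "grip": 0}, {"dx": 0, "dy": 0, "dz": 0, "ax": 0, "ay": 0, "az": 0, "grip": 0}, {"dx": 0, "dy": 0, "dz": 0, "ax": 0, "ay": 0, "az": 0, "grip": 0}]}}

```text
clock: 11.65
eef_pos: [554.9, 184.6, 231.6]
eef_rot: [-1.171, 1.569, 0.135]
force: [-1.2, -0.6, 2.8]
grip_width: 24.2
```

Emit:
{"method": "servo_tool", "body": {"rows": [{"dx": 0.06, "dy": 0, "dz": 0, "ax": 0, "ay": 0, "az": 0, "grip": 0}, {"dx": 0, "dy": 0, "dz": 0, "ax": 0, "ay": 0, "az": 0, "grip": 0}, {"dx": 0, "dy": 0, "dz": 0, "ax": 0, "ay": 0, "az": 0, "grip": 0}, {"dx": 0, "dy": 0, "dz": 0, "ax": 0, "ay": 0, "az": 0, "grip": 0}]}}

```text
clock: 11.98
eef_pos: [554.8, 184.6, 229.9]
eef_rot: [-1.218, 1.57, 0.087]
force: [0.4, -0.4, 4.1]
grip_width: 24.1
```

Emit:
{"method": "servo_tool", "body": {"rows": [{"dx": 0.06, "dy": 0, "dz": 0, "ax": 0, "ay": 0, "az": 0, "grip": 0}, {"dx": 0, "dy": 0, "dz": 0, "ax": 0, "ay": 0, "az": 0, "grip": 0}, {"dx": 0, "dy": 0, "dz": 0, "ax": 0, "ay": 0, "az": 0, "grip": 0}, {"dx": 0, "dy": 0, "dz": 0, "ax": 0, "ay": 0, "az": 0, "grip": 0}]}}

```text
clock: 12.32
eef_pos: [554.8, 184.6, 228.5]
eef_rot: [-1.219, 1.569, 0.086]
force: [-0.3, -0.4, 5.2]
grip_width: 24.0
```

Run:
```python
from h import *
from station import manip,snapshot
o=manip.observe()
print(o['clock'],o['eef_pos'],o['force'],o['torque'],o['grip_width'],pose(o)[1].as_matrix().round(4).tolist())
for n in("wrist","scene"):
    s=snapshot(n);pickle.dump(s,open(f"{n}10.pkl","wb"))
    im=s["image"]
    if n=="scene": im=im[180:300,270:430]; 
    k=800/im.shape[1]
    cv2.imwrite(f"pics/{n}10.png",cv2.resize(im,None,fx=k,fy=k,interpolation=cv2.INTER_CUBIC))
```

```text
12.3167 [554.84692215 184.59568334 228.45087631] [-0.251269   -0.42903152  5.21631393] [-0.14314365  0.01060929 -0.03382539] 24.025200481895077 [[0.0014, -0.965, 0.2623], [0.0001, 0.2623, 0.965], [-1.0, -0.0013, 0.0005]]
```

View pics/wrist10.png

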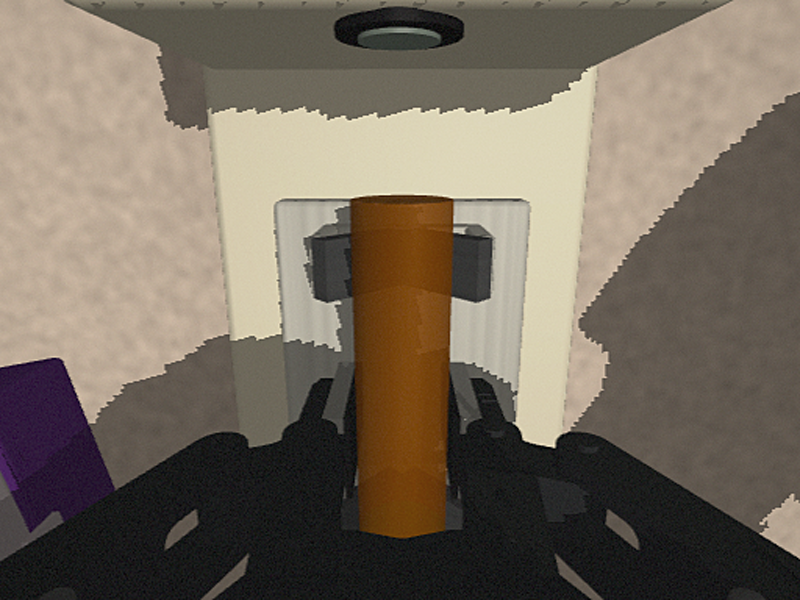

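View pics/scene10.png

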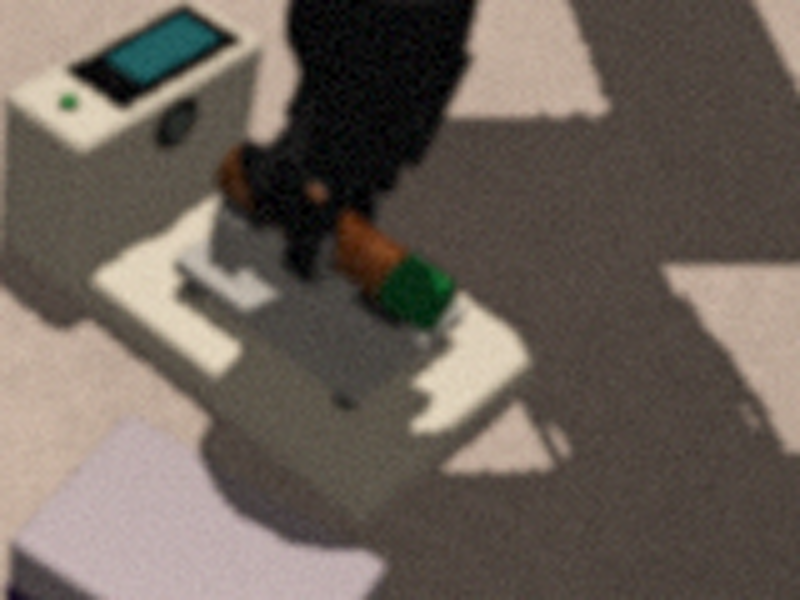

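Run:
```python
from h import *
s=pickle.load(open("wrist10.pkl","rb"))
cv2.imwrite("pics/c10.png",cv2.resize(s["image"][115:205,190:325],None,fx=5.9,fy=5.9,interpolation=cv2.INTER_CUBIC))
```

```text
(no output)
```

View pics/c10.png

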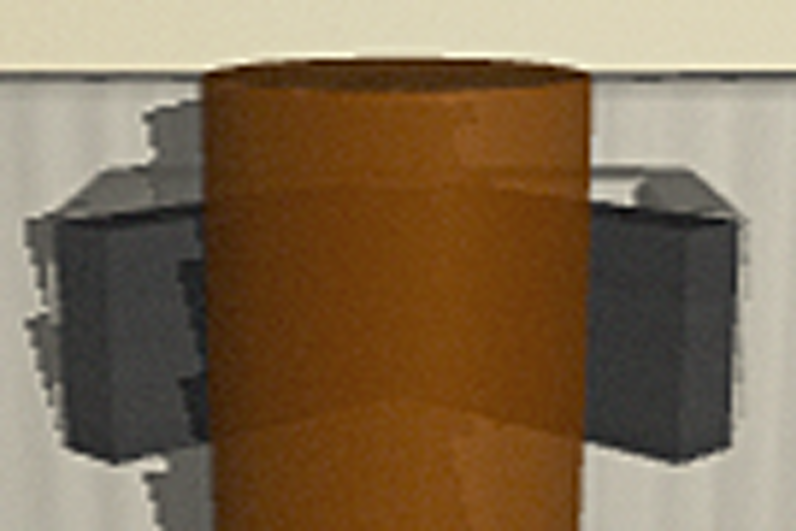

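Run:
```python
from h import *
s=pickle.load(open("wrist10.pkl","rb"))
A=lambda c:(np.array(c,float)+.5)/5.9-.5+[190,115]
z=73; d=np.array([np.cos(1.305),np.sin(1.305)]);t=np.array([555,184.6])
for n,c in dict(rodend=(396,76),L=(203,77),R=(590,77),fl=(107,217),fr=(685,215),nl=(113,463),nr=(680,463)).items():
    q=ray(s,A(c),z)[:2]-t; print(n,(q@d).round(1),(q@[-d[1],d[0]]).round(1))
```

```text
rodend -58.1 0.4
L -58.0 -12.1
R -58.0 12.8
fl -49.0 -18.6
fr -49.1 19.3
nl -32.1 -18.9
nr -32.2 19.7
```

The wrist crop shows the rod seated symmetrically on both flanks. Its console-side end stands about 18 mm from that support's middle instead of 20, so it is about 2 mm too far toward the cap. I'll lift slightly, shift 2 mm and press again.

Emit:
{"method": "servo_tool", "body": {"rows": [{"dx": -0.2, "dy": 0, "dz": 0, "ax": 0, "ay": 0, "az": 0, "grip": 0}, {"dx": -0.25, "dy": 0, "dz": 0, "ax": 0, "ay": 0, "az": 0, "grip": 0}, {"dx": 0, "dy": 0, "dz": -0.04, "ax": 0, "ay": 0, "az": 0, "grip": 0}, {"dx": 0, "dy": 0, "dz": -0.04, "ax": 0, "ay": 0, "az": 0, "grip": 0}, {"dx": 0, "dy": 0, "dz": 0, "ax": 0, "ay": 0, "az": 0, "grip": 0}, {"dx": 0, "dy": 0, "dz": 0, "ax": 0, "ay": 0, "az": 0, "grip": 0}, {"dx": 0, "dy": 0, "dz": 0, "ax": 0, "ay": 0, "az": 0, "grip": 0}, {"dx": 0, "dy": 0, "dz": 0, "ax": 0, "ay": 0, "az": 0, "grip": 0}]}}

```text
clock: 13.08
eef_pos: [554.1, 182.5, 239.2]
eef_rot: [-1.854, 1.57, -0.549]
force: [-0.3, 0.6, -0.7]
grip_width: 24.1
```

Emit:
{"method": "servo_tool", "body": {"rows": [{"dx": 0.15, "dy": 0, "dz": 0, "ax": 0, "ay": 0, "az": 0, "grip": 0}, {"dx": 0.1, "dy": 0, "dz": 0, "ax": 0, "ay": 0, "az": 0, "grip": 0}, {"dx": 0.08, "dy": 0, "dz": 0, "ax": 0, "ay": 0, "az": 0, "grip": 0}, {"dx": 0.06, "dy": 0, "dz": 0, "ax": 0, "ay": 0, "az": 0, "grip": 0}, {"dx": 0.06, "dy": 0, "dz": 0, "ax": 0, "ay": 0, "az": 0, "grip": 0}, {"dx": 0.04, "dy": 0, "dz": 0, "ax": 0, "ay": 0, "az": 0, "grip": 0}, {"dx": 0, "dy": 0, "dz": 0, "ax": 0, "ay": 0, "az": 0, "grip": 0}, {"dx": 0, "dy": 0, "dz": 0, "ax": 0, "ay": 0, "az": 0, "grip": 0}, {"dx": 0, "dy": 0, "dz": 0, "ax": 0, "ay": 0, "az": 0, "grip": 0}, {"dx": 0, "dy": 0, "dz": 0, "ax": 0, "ay": 0, "az": 0, "grip": 0}]}}

```text
clock: 13.92
eef_pos: [554.5, 182.6, 227.8]
eef_rot: [-1.226, 1.569, 0.079]
force: [-1.8, -0.6, 5.3]
grip_width: 24.0
```

Emit:
{"method": "servo_tool", "body": {"rows": [{"dx": 0.04, "dy": 0, "dz": 0, "ax": 0, "ay": 0, "az": 0, "grip": 0}, {"dx": 0, "dy": 0, "dz": 0, "ax": 0, "ay": 0, "az": 0, "grip": 0}, {"dx": 0, "dy": 0, "dz": 0, "ax": 0, "ay": 0, "az": 0, "grip": 0}, {"dx": 0, "dy": 0, "dz": 0, "ax": 0, "ay": 0, "az": 0, "grip": 0}, {"dx": 0, "dy": 0, "dz": 0, "ax": 0, "ay": 0, "az": 0, "grip": 0}]}}

```text
clock: 14.33
eef_pos: [554.6, 182.6, 227.0]
eef_rot: [-1.226, 1.569, 0.08]
force: [0.5, -1.4, 7.2]
grip_width: 24.1
```

Run:
```python
from h import *
from station import manip,snapshot
F=[];
for i in range(6):
    o=manip.observe();F.append([*o['force'],o['eef_pos'][2]]);s=snapshot("wrist")
print(np.round(F,2).tolist(),o['clock'],o['eef_pos'],o['torque'],o['grip_width'])
cv2.imwrite("pics/c11.png",cv2.resize(s["image"][115:205,190:325],None,fx=5.9,fy=5.9,interpolation=cv2.INTER_CUBIC))
pickle.dump(s,open("w11.pkl","wb"))
s=snapshot("scene");cv2.imwrite("pics/scene11.png",cv2.resize(s["image"],(800,600)));cv2.imwrite("pics/scene11c.png",cv2.resize(s["image"][200:270,300:380],None,fx=8,fy=8,interpolation=cv2.INTER_CUBIC))
```

```text
[[0.49, -1.41, 7.24, 226.97], [-0.69, -2.01, 5.95, 226.95], [-1.03, -1.48, 6.76, 226.95], [-0.03, -1.89, 5.91, 226.97], [0.25, -1.82, 7.03, 226.96], [-0.11, -1.22, 6.13, 226.93]] 14.5833 [554.51433912 182.58462554 226.92782847] [-0.54199175  0.17103417 -0.02474157] 24.039629513377776
```

View pics/c11.png

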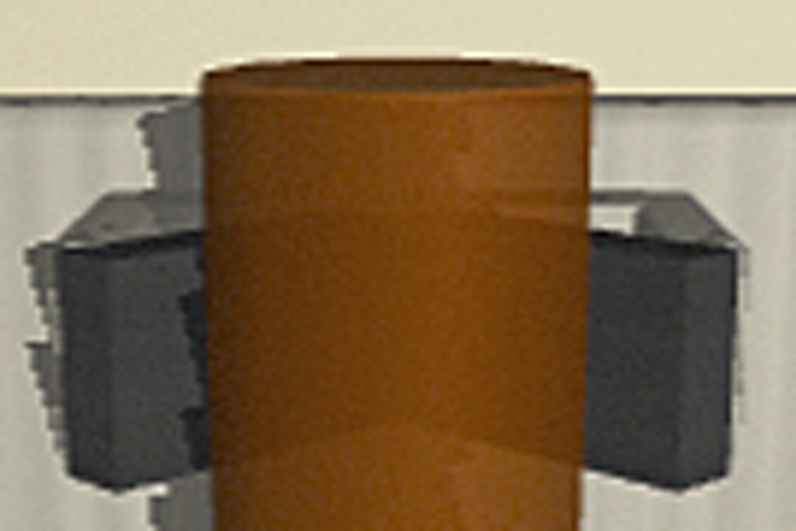

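View pics/scene11.png

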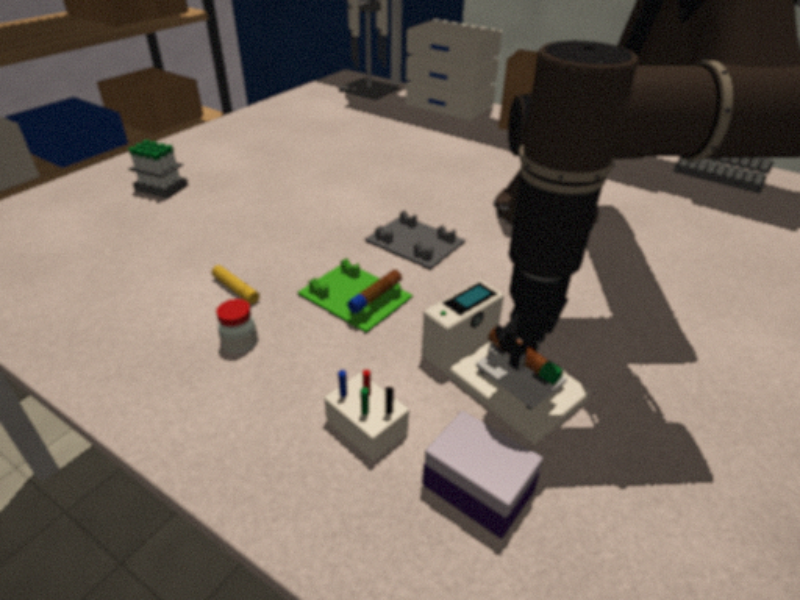

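View pics/scene11c.png

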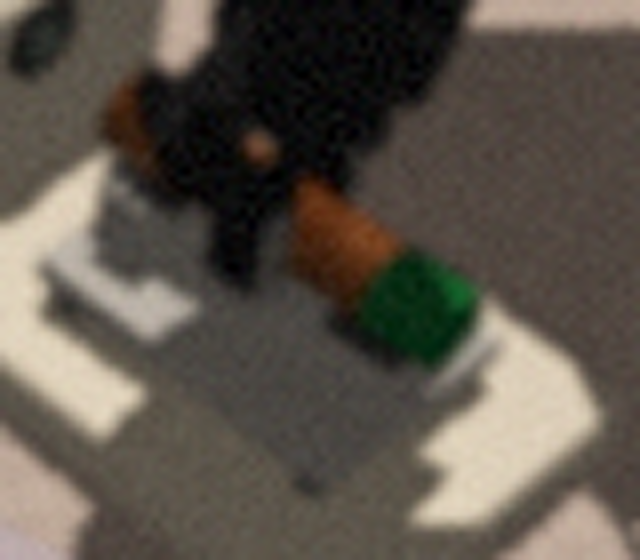

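Run:
```python
from h import *
from station import manip,snapshot
F=[]
for i in range(5):
    o=manip.observe();P,R=pose(o);f=np.array(o['force']);t=np.array(o['torque'])
    Ft=R.inv().apply(f);Tt=R.inv().apply(t);F.append(np.r_[Ft,Tt]);snapshot("wrist")
m=np.mean(F,0);print('tool F,T',m.round(3)); print('tool R',R.as_matrix().round(4).tolist(),o['clock'])
# contact: T = r x F, r=(142..155,0,zc): Ty = zc*Fx - rx*Fz
for rx in(.155,.165): print('zc mm',(m[4]+rx*m[2])/m[0]*1000)
```

```text
tool F,T [-6.453e+00  3.020e-01 -1.303e+00  6.000e-03  5.770e-01 -1.200e-02]
tool R [[0.0022, -0.9651, 0.2621], [0.0002, 0.2621, 0.9651], [-1.0, -0.002, 0.0008]] 14.8833
zc mm -58.0621954857646
zc mm -56.043338238485866
```

The torque shows the load resting almost wholly on the console-side support, so the rod is pitched slightly. I'll lift, trim the pitch and press again slowly.

Emit:
{"method": "servo_tool", "body": {"rows": [{"dx": -0.2, "dy": 0, "dz": 0, "ax": 0, "ay": 0, "az": 0, "grip": 0}, {"dx": -0.12, "dy": 0, "dz": 0, "ax": 0, "ay": 0, "az": 0, "grip": 0}, {"dx": 0, "dy": 0, "dz": 0, "ax": 0, "ay": 0, "az": 0, "grip": 0}, {"dx": 0, "dy": 0, "dz": 0, "ax": 0, "ay": 0, "az": 0, "grip": 0}, {"dx": 0, "dy": 0, "dz": 0, "ax": 0, "ay": 0, "az": 0, "grip": 0}, {"dx": 0, "dy": 0, "dz": 0, "ax": 0, "ay": 0, "az": 0, "grip": 0}]}}

```text
clock: 15.43
eef_pos: [553.9, 182.5, 233.7]
eef_rot: [-2.61, 1.57, -1.305]
force: [-0.2, -0.3, -0.6]
grip_width: 24.5
```

```bash
cat > obs.py <<'E'
from h import *
from station import manip,snapshot
F=[]
for i in range(4):
    o=manip.observe();P,R=pose(o);F.append(np.r_[R.inv().apply(o['force']),R.inv().apply(o['torque'])]);s=snapshot("wrist")
m=np.mean(F,0);print('tool F,T',m.round(3),'pos',P.round(2),'x',R.as_matrix()[:,0].round(4),'yawz',np.arctan2(*R.as_matrix()[1::-1,2]).round(4),o['clock'])
cv2.imwrite("pics/last.png",cv2.resize(s["image"][115:205,190:325],None,fx=5.9,fy=5.9,interpolation=cv2.INTER_CUBIC))
B=np.load("bias.npy") if __import__('os').path.exists("bias.npy") else np.zeros(6)
q=m-B;print('net',q.round(3),'zc',((q[4]+.16*q[2])/q[0]*1000).round(1),'yc',(-(q[5]-.16*q[1])/q[0]*1000).round(1))
import sys
if len(sys.argv)>1: np.save("bias.npy",m)
E
python3 obs.py b
```

```text
tool F,T [ 1.345 -0.09  -0.157  0.021  0.008  0.024] pos [554.07 182.52 233.92] x [ 4.e-04 -3.e-04 -1.e+00] yawz 1.3052 15.5833
net [ 1.345 -0.09  -0.157  0.021  0.008  0.024] zc -12.4 yc -28.2
```

View pics/last.png

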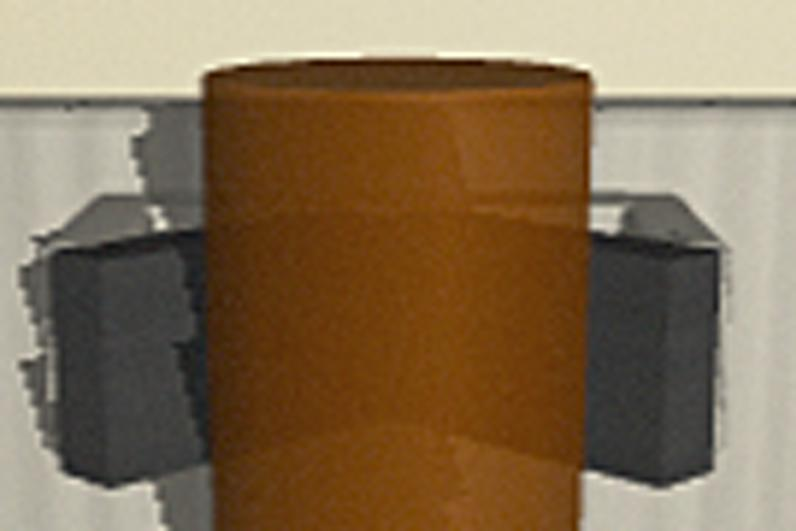

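Emit:
{"method": "servo_tool", "body": {"rows": [{"dx": -0.08, "dy": -0.02, "dz": 0.05, "ax": 0, "ay": 0.1, "az": 0, "grip": 0}, {"dx": 0, "dy": 0, "dz": 0, "ax": 0, "ay": 0, "az": 0, "grip": 0}, {"dx": 0, "dy": 0, "dz": 0, "ax": 0, "ay": 0, "az": 0, "grip": 0}, {"dx": 0.1, "dy": 0, "dz": 0, "ax": 0, "ay": 0, "az": 0, "grip": 0}, {"dx": 0.08, "dy": 0, "dz": 0, "ax": 0, "ay": 0, "az": 0, "grip": 0}, {"dx": 0.06, "dy": 0, "dz": 0, "ax": 0, "ay": 0, "az": 0, "grip": 0}, {"dx": 0.06, "dy": 0, "dz": 0, "ax": 0, "ay": 0, "az": 0, "grip": 0}, {"dx": 0, "dy": 0, "dz": 0, "ax": 0, "ay": 0, "az": 0, "grip": 0}, {"dx": 0, "dy": 0, "dz": 0, "ax": 0, "ay": 0, "az": 0, "grip": 0}, {"dx": 0, "dy": 0, "dz": 0, "ax": 0, "ay": 0, "az": 0, "grip": 0}]}}

```text
clock: 16.47
eef_pos: [555.2, 183.7, 229.1]
eef_rot: [-2.958, 1.563, -1.653]
force: [0.4, 0.3, 5.8]
grip_width: 24.5
```

```bash
python3 obs.py
```

```text
tool F,T [-5.119e+00 -1.690e-01 -3.090e-01  1.500e-02 -3.000e-02  1.000e-03] pos [555.14 183.69 229.05] x [-7.0e-04 -8.1e-03 -1.0e+00] yawz 1.3054 16.6167
net [-6.464e+00 -7.900e-02 -1.520e-01 -6.000e-03 -3.800e-02 -2.300e-02] zc 9.7 yc -1.5
```

The load is now shared by both supports (centre of pressure within 10 mm). Pressing the last 2 mm.

Emit:
{"method": "servo_tool", "body": {"rows": [{"dx": 0.03, "dy": 0, "dz": 0, "ax": 0, "ay": -0.01, "az": 0, "grip": 0}, {"dx": 0.03, "dy": 0, "dz": 0, "ax": 0, "ay": 0, "az": 0, "grip": 0}, {"dx": 0.02, "dy": 0, "dz": 0, "ax": 0, "ay": 0, "az": 0, "grip": 0}, {"dx": 0, "dy": 0, "dz": 0, "ax": 0, "ay": 0, "az": 0, "grip": 0}, {"dx": 0, "dy": 0, "dz": 0, "ax": 0, "ay": 0, "az": 0, "grip": 0}, {"dx": 0, "dy": 0, "dz": 0, "ax": 0, "ay": 0, "az": 0, "grip": 0}]}}

```text
clock: 17.17
eef_pos: [555.2, 183.6, 227.2]
eef_rot: [-2.929, 1.563, -1.624]
force: [-0.2, -0.3, 5.4]
grip_width: 24.2
```

```bash
python3 obs.py
python3 - <<'E'
from station import snapshot
import cv2
im=snapshot("scene")["image"]; cv2.imwrite("pics/scene12.png",cv2.resize(im[160:290,200:380],None,fx=4.4,fy=4.4,interpolation=cv2.INTER_CUBIC))
E
```

```text
tool F,T [-6.268e+00  1.160e-01 -8.610e-01  4.000e-03  1.560e-01  4.000e-02] pos [555.15 183.61 227.19] x [-4.0e-04 -7.4e-03 -1.0e+00] yawz 1.3055 17.3167
net [-7.613  0.206 -0.704 -0.017  0.148  0.016] zc -4.6 yc -2.2
```

View pics/last.png

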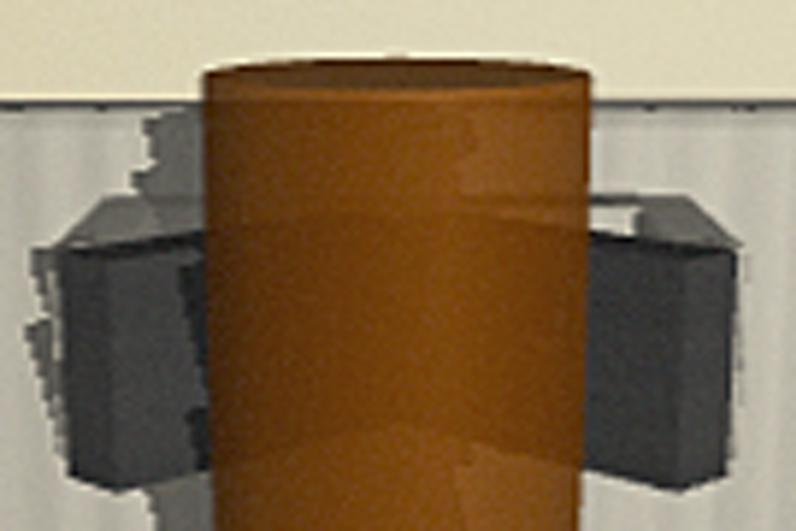

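View pics/scene12.png

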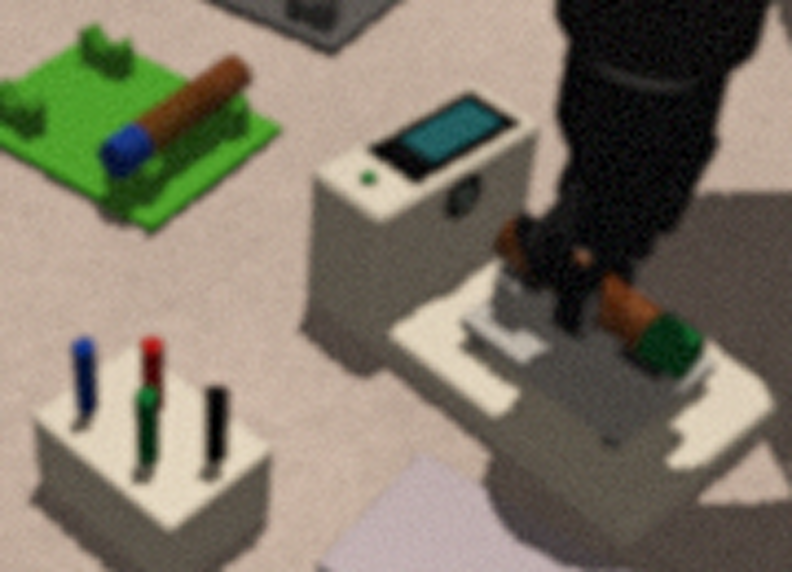

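Emit:
{"method": "servo_tool", "body": {"rows": [{"dx": 0.02, "dy": 0, "dz": 0, "ax": 0, "ay": 0, "az": 0, "grip": 0}, {"dx": 0, "dy": 0, "dz": 0, "ax": 0, "ay": 0, "az": 0, "grip": 0}, {"dx": 0, "dy": 0, "dz": 0, "ax": 0, "ay": 0, "az": 0, "grip": 0}, {"dx": 0, "dy": 0, "dz": 0, "ax": 0, "ay": 0, "az": 0, "grip": 0}, {"dx": 0, "dy": 0, "dz": 0, "ax": 0, "ay": 0, "az": 0, "grip": 0}]}}

```text
clock: 17.83
eef_pos: [555.2, 183.6, 226.7]
eef_rot: [-2.925, 1.563, -1.619]
force: [-0.1, -1.1, 6.9]
grip_width: 24.6
```

```bash
python3 obs.py; python3 obs.py; python3 -c "
from station import job_done
print(job_done())"
```

```text
tool F,T [-6.574e+00  3.270e-01 -1.123e+00 -6.000e-03  2.280e-01  3.500e-02] pos [555.17 183.6  226.77] x [-3.0e-04 -7.3e-03 -1.0e+00] yawz 1.3055 17.9833
net [-7.919  0.417 -0.966 -0.027  0.219  0.012] zc -8.2 yc -6.9
tool F,T [-6.972 -0.412 -0.334  0.012  0.211  0.018] pos [555.19 183.6  226.74] x [-3.0e-04 -7.4e-03 -1.0e+00] yawz 1.3055 18.1833
net [-8.317e+00 -3.220e-01 -1.770e-01 -9.000e-03  2.020e-01 -5.000e-03] zc -20.9 yc 5.5
the job is handed in; nothing more can be done
None
```

I took the green-capped rod out of the lime rest and laid it in the reader's cradle with the green cap away from the console. I handed the job in while still gripping it and pressing it down. The clock stood at about 18.2 s of the 40 s allowed.

**Last checks**
- **Press:** about 8 N net (7.9 and 8.3 N in the two last readings, rod weight included). That corresponds to roughly 5 mm of the 10 mm travel, and the tool had also come down about 5 mm since first contact.
- **Sideways fit:** the wrist picture shows the rod in the middle of the V at the console-side support. The cap-side support is hidden from that camera.
- **Lengthwise fit:** after a 2 mm correction I put the rod within about 1–2 mm of centre, judged from its console-side end.
- **Bystanders:** the spare rod and pen box look untouched in the last scene picture. The jar and tip box were last fully in view a few seconds earlier, also in place.

**What disagreed**
- **First full press failed:** the torque showed nearly all the load on the console-side support. I lifted, tilted the tool about 0.5° and pressed again.
- **Load balance still uneven:** in the final readings the load centre lies 8 to 21 mm toward the console side. The supports sit at ±40 mm, so both carry load, but not equally. The readings are noisy.
- **Camera scale:** the wrist camera's scale was about 2–4 % off for things close to it.

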